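# Read a fracture face through the loupe

### The job

The broken half of the hexagon test piece has fallen over on the bench: stand it upright, hexagon end down, fully home in the round seat of the steel stand, and let go of it, without letting anything touch its fracture face. Then take the loupe by its handle, keep the fingers off the glass, and hold it still and level with the lens centred over the fracture face at the focal height that the stand's pointer marks, touching neither the stand nor the test piece; leave the pointer and the other things on the bench as they are. The program finishes while still holding the loupe there.

Things in the scene. Friction and masses are not known exactly. Their poses are not given: they have to be found in the camera images.
- specimen: Broken half of a steel tensile specimen, 64 mm long, 0.12 kg. Origin: centre of its hexagon end face; z axis along it to the fracture. Hexagon 24 mm over flats, 27.7 over corners, z 0 to 29 mm; shoulder to 35; round waist 14 mm thick to 56; necked to 61; fracture cone to 64. It starts lying on a hexagon flat, axis level 12 mm above the bench, fracture end to the right or front right.
- fracture_face: the grey rough fracture cone at the thin end of the specimen, 9 mm in diameter, 3 mm long, part of the specimen; origin 61 mm from the hexagon end. Nothing may touch it.
- specimen_top (a point): centre of the fracture face, the far end of the specimen, 64 mm from the hexagon end along the specimen's z axis; 79 mm above the bench when the specimen stands in the seat
- stand: Stand fixed to the bench, left or right of the specimen: dark steel plate 150 x 130 mm, 22 mm thick, with a round seat towards the robot and an upright column (14 mm thick, top 172 mm above the bench) on the far side, 85 mm from the seat. Origin: centre of the plate's underside; x from seat to column, z up. Seat at x = -30 mm, column at x = +55 mm.
- seat (a point): centre of the floor of the round seat, 15 mm above the bench: a counterbore of 32 mm diameter, 7 mm deep, with a 2 mm chamfer at its mouth, in the plate's top face (22 mm above the bench). A specimen fully home has its hexagon end face on this floor.
- index_tip (a point): Point of the height pointer: a thin pin on a clamp block (30 x 26 x 18 mm) on the stand's column, pointing at the seat's axis and ending 46 mm short of it. Its height, 105 to 140 mm above the bench, is the focal height for the middle of the lens. Axes as the stand's. The clamp holds by friction and shifts if pushed hard.
- loupe: hand loupe, black, about 75 g, lying flat on the bench near its front edge at the start; ring of 56 mm outer diameter and 16 mm height. Origin: in the plane of its underside (z = 0), below the lens centre; z is the optical axis (up), the handle lies along -x, which points to the right or front right at the start.
- lens_centre (a point): centre of the loupe's lens, 8 mm above the underside of the ring
- loupe_lens: the glass of the loupe, 49 mm in diameter, recessed in the ring; origin as loupe. Fingers must not touch it.
- loupe_handle: Handle of the loupe, black, 90 mm long, 15 mm wide, 16 mm high, rounded edges, part of the loupe. Origin: its middle, 89 mm from the lens axis along the loupe's -x and 8 mm above the underside; it runs from 44 to 134 mm from the lens axis. A short steel ferrule joins it to the ring.
- intact_bar: bystander: an unbroken bar specimen with a hexagon at both ends, 85 x 17 x 15 mm, lying near the front edge at the right
- tweezers_b: bystander: steel tweezers 117 mm long lying behind the keyboard at the left
- marker: bystander: white marker pen with a cap, 132 mm long, 17 mm thick, lying near the front edge at the right
- slide_caliper: bystander: caliper 226 x 72 x 11 mm lying in front of the drawer cabinet, at the left behind the work
- flat_coupon: bystander: flat steel tensile specimen 150 x 22 x 9 mm at the right
There are look-alikes about, which are no part of the job. What is shaped like the specimen but turquoise is not meant.

How it is judged:
By the outcome, as a careful person would: the job done as asked, in the order asked, and still so for the second after the job is handed in, while the arm keeps its last pose, push and grip.
It also fails if it takes over 64 s, if anything falls off the work surface, if the arm or the gripper's body presses on something with over 40 N, if the wrist force passes 120 N, or if a joint passes its speed limit or range.

### The arm

A 7-joint arm with a two-finger parallel gripper is mounted at the origin on a cart in front of the work surface, level with it; the furniture and walls round the work are solid. World frame = base frame: x ahead of the robot, y to its left, z up, the work surface at z = 0. Lengths are in m, angles in rad, forces in N, time in s.
With the tool pointing down it reaches from about 0.425 to 0.925 m from the base axis. Payload 6.8 kg.
Tool frame: the origin (TCP) lies midway between the tips of the shut fingers; the grasp point (between the pads) lies 19 mm behind it; z points along the fingers, y is the line along which they close (so a half turn about z gives the same grasp; the last joint's range is limited). The gripper opens to 85 mm and grips with 20 to 120 N. Pads are 22 mm wide; open, the fingers measure 114 mm over their backs; the gripper's body (76 mm by 85 mm) begins 54 mm behind the grasp point. The pads swing forward as they close: fully open they stand 13 mm farther back than shut.
Start: joints at [1.122, 0.477, 0.022, 1.555, -0.011, 1.109, -0.083], TCP at [0.226, -0.636, 0.194] pointing down, gripper open.
Joint ranges: [-2.96, 2.96], [-0.34, 2.1], [-1.41, 1.46], [0.24, 2.44], [-1.37, 4.51], [0.17, 1.92], [-2.96, 2.96]. Speed limits (rad/s): [2.39, 2.39, 3.14, 3.14, 3.14, 3.14, 3.14].

### API

Orientations are given as a unit quaternion [w, x, y, z].
In Python, from bench import bot gives the robot as it stands.
- The arm moves only by the shell command python3 -m inch 'ROWS' [OPENING] [FORCE]. ROWS is JSON, a list of rows, each a list of 4 numbers: the shift along the tool's x, y, z in m, then the turn about the tool's z in degrees. In form: [[dx, dy, dz, yaw], ...]. A call has 1 to 12 rows; each row shifts and turns the commanded pose from where the row before left it, along the tool's axes as they then stand; what a row does not reach is not made up. A row lasts 1/10 s, in which the tool goes at most 50 mm and 8.59 degrees, less where a joint would pass 70% of its speed; a pose out of reach is approached as far as the arm can. A call is refused whole if a number of a shift passes 0.05 or a number of a turn 8.59, either way. A call with a gripper value outside its range is refused whole. OPENING is the opening, from 0 (shut) to 1 (fully open), set as the call begins (- or left out, the last holds). The fingers move at their own pace and stop on an object; FORCE is the grip in N (left out, the last holds). Time passes only in rows, so rows that do not move let the fingers close. It gives the time, the measured TCP pose, the force, the opening and the grip force at its end, in the units of the state.
- bot.state(): the state, without advancing time (a new reading comes with each control period).
- bot.read_camera(name): name is "side" or "top"; returns a dict with "img" (420x560x3 uint8, red, green, blue), "z_map" (420x560 float32, m along the optical axis (not along the pixel's ray), 0 where there is no reading), "mtx" (3x3 intrinsics, pixels), "R" (3x3) and "t" (3): a world point X has camera coordinates R X + t. Camera axes: x right, y down, z forward; pixel columns grow to the right and rows downward; lengths in m; the calibration is good to about 2 mm. A picture is of the moment at which its call begins.
- bot.hand_in(): hands the job in; it is judged then, once.
The state is a dict: "time_s": time; "q": joint angles; "dq": joint speeds; "tau": joint torques, N m; "tool_pos": TCP position; "orientation": TCP orientation; "force": force on the tool from outside, world axes, zero at the start; "ft_torque": the same for the moment, N m; "gripper_width": finger opening in m; "grasp_force": force on a finger pad.
Only numpy, scipy, OpenCV 4.12 (cv2) and the standard library are available. Lean on these libraries where they do the work, as an engineer would, in place of code of your own. Each camera call takes 0.05 s, during which the arm holds its last target. There are 200 camera calls.

## Working session

There is one attempt and no reset: what is moved stays moved. The work goes in short steps, Python scripts to look and compute and a shell command to move; the robot and the scene stay as the last step left them, time stands still between calls to the robot, and variables do not carry over. Pictures are saved under pics/ and viewed, at most 10 in all, crops included, and the job is handed in when it is done.

```bash
ls; mkdir -p pics
cat > h.py <<'E'
import numpy as np, cv2
from bench import bot
def cam(n):
    c=bot.read_camera(n); return c
def pts(c):
    """world point for every pixel from depth map"""
    z=c['z_map']; h,w=z.shape; u,v=np.meshgrid(np.arange(w),np.arange(h))
    K=c['mtx']; X=np.stack([(u-K[0,2])/K[0,0]*z,(v-K[1,2])/K[1,1]*z,z],-1)
    return (X-c['t'])@c['R']
def plane(c,uv,h):
    K=c['mtx']; uv=np.atleast_2d(uv).astype(float)
    d=np.c_[(uv[:,0]-K[0,2])/K[0,0],(uv[:,1]-K[1,2])/K[1,1],np.ones(len(uv))]@c['R']
    o=-c['R'].T@c['t']; return o+d*((h-o[2])/d[:,2])[:,None]
def proj(c,X):
    p=np.atleast_2d(X)@c['R'].T+c['t']; p=p@c['mtx'].T; return p[:,:2]/p[:,2:]
E
python3 - <<'E'
from h import *
import pickle
s=bot.state(); print(s)
ims={}
for n in ("side","top"):
    c=cam(n); ims[n]=c; cv2.imwrite(f'pics/{n}0.png',c['img'][...,::-1]); print(n,-c['R'].T@c['t'],c['R'].round(3).tolist(),c['mtx'].round(1).tolist(),(c['z_map']>0).mean())
pickle.dump(ims,open('i0.pkl','wb'))
E
```

```text
pics
{'time_s': 0.0, 'q': array([ 1.1219048 ,  0.47779107,  0.02231862,  1.5564626 , -0.01150942,
        1.1092821 , -0.08308359]), 'dq': array([ 0.00061775,  0.00061128,  0.00046264,  0.00087937,  0.0007897 ,
       -0.00080595,  0.00076753]), 'tau': array([-7.55048713e-04, -5.96441710e+01,  1.60736818e+00, -2.81190115e+01,
        1.24478806e-02,  9.47217224e-03,  1.21485149e-05]), 'tool_pos': array([ 0.22538287, -0.63555854,  0.19262671]), 'orientation': array([-8.82819628e-04,  9.85512880e-01,  1.69598170e-01, -2.11116260e-04]), 'force': array([-0.05041493, -0.17649183, -0.57679334]), 'ft_torque': array([ 0.01991267, -0.02968238, -0.02936341]), 'grasp_force': 0.0, 'gripper_width': 0.08538922296481452}
side [0.49999097 0.79992743 0.72279203] [[-1.0, -0.015, -0.001], [-0.008, 0.55, -0.835], [0.013, -0.835, -0.55]] [[414.0, 0.0, 277.3], [0.0, 414.0, 210.2], [0.0, 0.0, 1.0]] 0.9961692176870748
top [ 0.34215429 -0.1323443   1.09486725] [[-0.007, -1.0, 0.005], [-0.982, 0.006, -0.188], [0.188, -0.007, -0.982]] [[431.4, 0.0, 277.1], [0.0, 431.4, 210.3], [0.0, 0.0, 1.0]] 0.9960841836734694
```

View pics/top0.png

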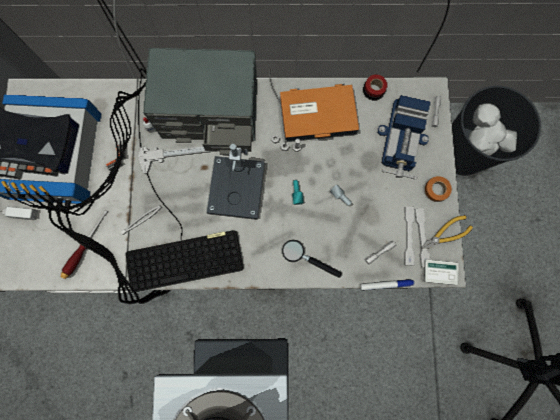

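View pics/side0.png

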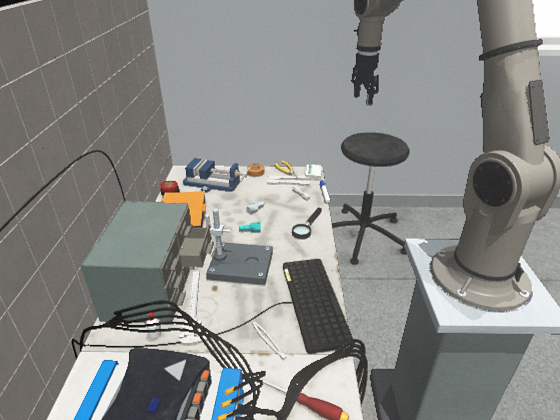

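The top view shows a stand with its seat at about (235,198) and its column at (234,152). The turquoise look-alike is at (297,191), the grey specimen at (341,195) with its thin end towards the front right, and the loupe ring at (292,250) with its handle running to (340,275). The bar at (380,252) and the marker at (387,284) are bystanders. Two things are shaped like the specimen. Only the steel-grey one at (341,195) fits, because the one at (297,191) is turquoise. I'll confirm that with a crop.

Run:
```python
from h import *
import pickle
I=pickle.load(open('i0.pkl','rb'))
t=I['top'];s=I['side']
a=cv2.resize(t['img'][165:285,200:370],None,fx=4.6,fy=4.6,interpolation=cv2.INTER_CUBIC)
cv2.imwrite('pics/crop1.png',a[:,:800,::-1][:600])
b=cv2.resize(s['img'][190:290,190:330],None,fx=5.7,fy=5.7,interpolation=cv2.INTER_CUBIC)
cv2.imwrite('pics/crop2.png',b[...,::-1][:600,:800])
P=pts(t);S=pts(s)
print('bench z',np.median(P[200:240,300:320,2]),np.median(S[215:235,250:300,2]))
print('stand top',P[180,250],'seat floor',P[198,235],'spec',P[189,336],P[196,343],'loupe h',P[265,320], 'pins',S[212:262:6,217].round(3))
print(proj(s,bot.state()['tool_pos']),proj(t,bot.state()['tool_pos']))
```

```text
bench z 0.0012056701393581193 -0.000920972697210494
stand top [ 0.6267181  -0.07069212  0.02358209] seat floor [ 0.58144345 -0.03209668  0.01589131] spec [ 0.60136448 -0.29017315  0.02505117] [ 0.58396716 -0.30811365  0.02060001] loupe h [ 0.40961301 -0.24541948  0.01480851] pins [[ 0.66  -0.035  0.167]
 [ 0.661 -0.034  0.15 ]
 [ 0.662 -0.033  0.133]
 [ 0.663 -0.029  0.117]
 [ 0.665 -0.033  0.096]
 [ 0.666 -0.032  0.077]
 [ 0.669 -0.035  0.056]
 [ 0.67  -0.035  0.035]
 [ 0.669 -0.023  0.026]]
[[359.97388658 114.45128123]] [[525.43573124 350.19976593]]
```

View pics/crop1.png

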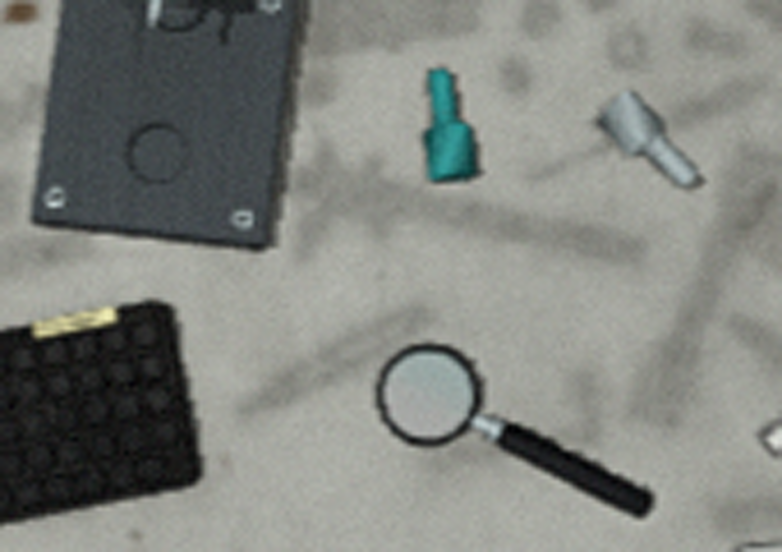

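View pics/crop2.png

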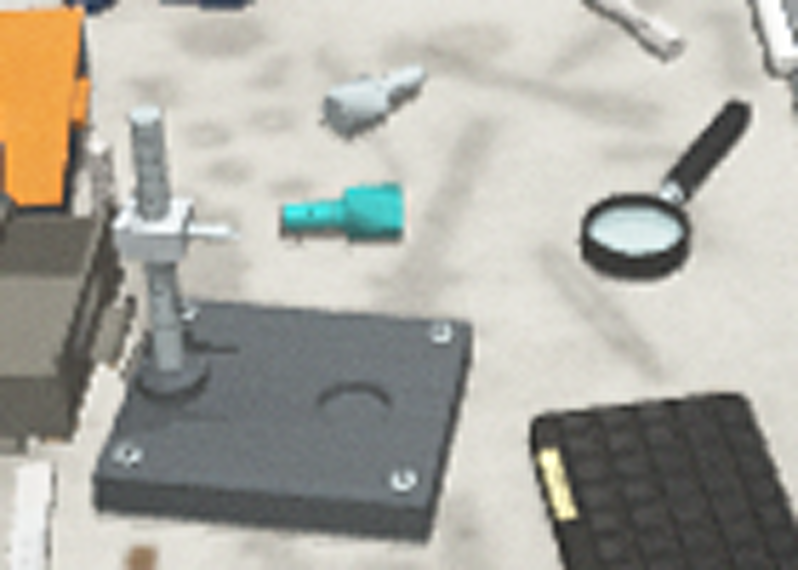

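The crops confirm it. The specimen is the grey piece at top (341,195), with the hexagon at its rear left and the thin end at its front right. The turquoise one is the look-alike. The pointer pin is visible in the side view, ending near (232,231). Next I measure everything.

```bash
cat > meas.py <<'E'
from h import *
import pickle
I=pickle.load(open('i0.pkl','rb'))
for n in('top','side'):
    c=I[n]; P=pts(c); zb={'top':.0012,'side':-.0009}[n]; Z=P[...,2]-zb
    hsv=cv2.cvtColor(c['img'],cv2.COLOR_RGB2HSV)
    # specimen
    m=((Z>.004)&(Z<.04)&(abs(P[...,0]-.59)<.06)&(abs(P[...,1]+.305)<.055)).astype(np.uint8)
    k,l,st,_=cv2.connectedComponentsWithStats(m); m=l==1+np.argmax(st[1:,4])
    v,u=np.nonzero(m); W=plane(c,np.c_[u,v],.012)[:,:2]
    cc,_=cv2.findContours(m.astype(np.uint8),0,1); 
    mu=W.mean(0); d=np.linalg.svd(W-mu)[2][0]; d*=np.sign(-d[1])
    a=(W-mu)@d; b=(W-mu)@[-d[1],d[0]]; o=np.argsort(a)
    print(n,'spec n',len(W),'ctr',mu.round(4),'dir deg',np.degrees(np.arctan2(d[1],d[0])).round(1),'len',a.min().round(4),a.max().round(4),'maxZ',np.percentile(Z[m],97).round(4))
    for q in np.arange(-.035,.04,.006):
        w=(abs(a-q)<.003)
        if w.sum()>1: print('   ',q.round(3),'mid',((b[w].min()+b[w].max())/2).round(4),'w',np.ptp(b[w]).round(4))
    for e in(a.min(),a.max()): print('   end',(mu+e*d).round(4))
    # plate
    m=(abs(Z-.022)<.006)&(abs(P[...,0]-.61)<.11)&(abs(P[...,1]+.03)<.1)&(c['img'].max(2)<110)
    m=m.astype(np.uint8);k,l,st,_=cv2.connectedComponentsWithStats(m); m=l==1+np.argmax(st[1:,4])
    v,u=np.nonzero(m); W=plane(c,np.c_[u,v],.022)[:,:2].astype(np.float32)
    print('plate',cv2.minAreaRect(W*1000),np.median(Z[m]).round(4))
    cm=(Z>.15)&(Z<.18)&(abs(P[...,0]-.67)<.03)&(abs(P[...,1]+.03)<.03); print('column',P[cm].mean(0).round(4),Z[cm].max().round(4))
    # loupe
    m=((c['img'].max(2)<75)&(P[...,0]<.5)&(P[...,0]>.34)&(P[...,1]<-.13)&(P[...,1]>-.34)).astype(np.uint8)
    k,l,st,_=cv2.connectedComponentsWithStats(m)
    print('loupe comps',[x.tolist() for x in st[1:] if x[4]>15])
    for i in range(1,k):
        if st[i,4]<25: continue
        v,u=np.nonzero(l==i);W=plane(c,np.c_[u,v],.008)[:,:2]; r=cv2.minAreaRect((W*1000).astype(np.float32)); ec=cv2.minEnclosingCircle((W*1000).astype(np.float32))
        print('   ',r,ec,np.median(Z[l==i]).round(4))
E
python3 meas.py
```

```text
top spec n 191 ctr [ 0.5902 -0.3023] dir deg -136.2 len -0.0265 0.0371 maxZ 0.0265
    -0.029 mid -0.0011 w 0.0038
    -0.023 mid -0.0002 w 0.0244
    -0.017 mid 0.0007 w 0.0263
    -0.011 mid -0.0003 w 0.0282
    -0.005 mid -0.0013 w 0.03
    0.001 mid 0.0004 w 0.0262
    0.007 mid -0.0024 w 0.0205
    0.013 mid 0.0003 w 0.0113
    0.019 mid 0.0002 w 0.0112
    0.025 mid 0.0001 w 0.0112
    0.031 mid 0.0001 w 0.0112
    0.037 mid 0.0 w 0.0075
   end [ 0.6094 -0.284 ]
   end [ 0.5635 -0.328 ]
plate ((609.9412841796875, -34.45928192138672), (130.65113830566406, 151.35064697265625), 83.04606628417969) 0.0223
column [ 0.6626 -0.0412  0.1692] 0.1755
loupe comps [[282, 240, 23, 22, 93], [308, 257, 34, 20, 224]]
    ((446.9522399902344, -179.01914978027344), (55.55567932128906, 52.952232360839844), 89.60945892333984) ((447.1398010253906, -178.90737915039062), 28.53017234802246) 0.016
    ((405.9418029785156, -257.61163330078125), (88.75777435302734, 16.224456787109375), 61.65287399291992) ((405.0345458984375, -257.15924072265625), 44.51124954223633) 0.016
side spec n 116 ctr [ 0.5892 -0.29
[... 354 characters left out ...]
202
    0.031 mid -0.0032 w 0.0178
    0.037 mid -0.0025 w 0.0114
   end [ 0.6098 -0.2732]
   end [ 0.5639 -0.3306]
plate ((613.9248657226562, 36.55975341796875), (147.64942932128906, 32.51446533203125), 2.279103994369507) 0.0195
column [ 0.6635 -0.0352  0.1622] 0.1737
loupe comps [[308, 208, 13, 17, 78], [293, 225, 17, 4, 22], [292, 231, 18, 8, 63]]
    ((403.9647216796875, -258.17645263671875), (93.48194122314453, 16.429901123046875), 62.57062530517578) ((401.736572265625, -257.0200500488281), 47.087913513183594) 0.0156
    ((448.8898010253906, -159.1149139404297), (31.11256217956543, 50.07229995727539), 85.1335678100586) ((448.1881408691406, -167.35626220703125), 26.07464027404785) 0.0117
```

Run:
```python
from h import *
import pickle
I=pickle.load(open('i0.pkl','rb'))
ctr=np.array([.610,-.0345]);sx=np.array([.9927,-.121]);sy=np.array([.121,.9927])
for n in('side','top'):
    c=I[n]
    print(n,[ (h,proj(c,[*(ctr+sx*.016),h]).round(1).tolist()) for h in(.105,.12,.14)], 'col',proj(c,[*(ctr+sx*.055),.12]).round(1))
c=I['side'];g=c['img'].astype(int).mean(2)
print(g[224:240,215:240].astype(int))
# vertical-plane ray casting
o=-c['R'].T@c['t'];K=c['mtx'];N=np.array([*sy,0]);C=np.array([*ctr,0])
for u,v in[(226,231),(228,231),(230,231),(231,231),(229,230.5),(215,230)]:
    d=c['R'].T@[(u-K[0,2])/K[0,0],(v-K[1,2])/K[1,1],1]; X=o+d*((C-o)@N)/(d@N); print(u,v,X.round(4),((X-C)[:2]@sx).round(4))
P=pts(c);print(P[229:234,224:233].round(3).tolist()[1:4])
```

```text
side [(0.105, [[232.4, 232.3]]), (0.12, [[232.1, 227.5]]), (0.14, [[231.6, 220.9]])] col [[216.8 226.2]]
top [(0.105, [[233.6, 171.6]]), (0.12, [[233.0, 169.8]]), (0.14, [[232.2, 167.4]])] col [[235.2 154. ]]
[[133 143 145 139 135 202 215 209 210 196 205 215 221 216 222 221 219 219
  220 216 217 213 208 201 199]
 [136 125 153 143 164 245 241 241 220 192 198 208 214 216 218 219 218 220
  218 219 220 218 217 217 205]
 [145 160 154 142 164 240 237 232 151 191 196 205 204 207 206 205 210 214
  218 221 219 220 220 210 170]
 [125 149 140 135 186 242 240 215 125 185 192 194 193 196 191 195 202 209
  219 219 219 218 222 214 159]
 [149 169 160 186 231 240 236 158 140 172 187 182 183 190 192 190 195 209
  218 217 220 220 223 214 128]
 [224 231 236 245 245 245 232 134 207 207 212 214 208 220 217 195 187 204
  216 217 219 220 224 214 122]
 [221 231 237 238 240 239 199 150 235 236 242 245 246 250 242 208 193 206
  212 218 220 219 225 210 103]
 [160 158 154 152 154 155 138 118 145 159 164 168 185 192 195 201 217 210
  212 215 218 219 223 208 136]
 [162 160 165 159 160 165 152 124 165 191 183 161 1
[... 986 characters left out ...]
8] 0.0245
215 230 [ 0.6703 -0.0419  0.1078] 0.0608
[[[0.647, -0.036, 0.112], [0.644, -0.036, 0.112], [0.641, -0.035, 0.113], [0.639, -0.033, 0.114], [0.637, -0.037, 0.111], [0.634, -0.035, 0.113], [0.631, -0.034, 0.114], [0.653, -0.193, -0.002], [0.65, -0.194, -0.002]], [[0.646, -0.034, 0.111], [0.644, -0.036, 0.109], [0.641, -0.034, 0.11], [0.639, -0.033, 0.112], [0.636, -0.032, 0.112], [0.634, -0.035, 0.11], [0.632, -0.036, 0.11], [0.628, -0.031, 0.113], [0.626, -0.032, 0.112]], [[0.672, -0.179, 0.001], [0.67, -0.184, -0.003], [0.666, -0.179, 0.0], [0.664, -0.183, -0.002], [0.66, -0.179, 0.0], [0.658, -0.184, -0.003], [0.655, -0.182, -0.001], [0.652, -0.181, -0.0], [0.65, -0.185, -0.004]]]
```

```bash
cat > d.py <<'E'
# python3 d.py x y z [heading of tool x, deg]: shift still to go, in tool axes, and turn
import sys
from h import *
from scipy.spatial.transform import Rotation as R
s=bot.state();w,x,y,z=s['orientation'];M=R.from_quat([x,y,z,w]).as_matrix()
hd=np.degrees(np.arctan2(M[1,0],M[0,0]))
a=list(map(float,sys.argv[1:]))
print('t',round(s['time_s'],2),'tcp',s['tool_pos'].round(4),'head',hd.round(2),'tilt',np.degrees(np.arccos(-M[2,2])).round(2),'F',s['force'].round(1),'w',round(s['gripper_width'],4),'g',round(s['grasp_force'],1),'q',s['q'].round(2))
if a:
    print('shift mm',(M.T@(np.array(a[:3])-s['tool_pos'])*1000).round(1))
    if len(a)>3: print('turn',((hd-a[3]+180)%360-180).round(2))
E
python3 -m inch '[[0.0437,-0.0184,0,0],[0.0437,-0.0184,0,0],[0.0437,-0.0184,0,0],[0.0437,-0.0184,0,0],[0.0437,-0.0184,0,0],[0.0437,-0.0184,0,0],[0.0437,-0.0184,0,0],[0.0437,-0.0184,0,0],[0.0437,-0.0184,0,0],[0.0437,-0.0184,0,0],[0,0,0,0]]' 0.6
python3 d.py 0.5758 -0.3161 0.10 43.8
```

```text
time_s: 1.2
tool_pos: [0.5819, -0.3078, 0.193]
orientation: [-0.002, 0.985, 0.175, 0.002]
force: [0.1, 0.7, -0.1]
gripper_width: 0.0514
grasp_force: 0.0
t 1.2 tcp [ 0.5819 -0.3078  0.193 ] head 20.2 tilt 0.32 F [ 0.1  0.7 -0.1] w 0.0514 g 0.0 q [ 0.48  0.45 -0.12  1.59  0.05  1.1  -0.87]
shift mm [-9.   6.  92.9]
turn -23.6
```

```bash
python3 -m inch '[[0,0,0.03,-7.9],[0,0,0.03,-7.9],[0,0,0.03,-7.9],[0,0,0,0],[0,0,0,0]]'
python3 d.py 0.5758 -0.3161 0.04 43.8
```

```text
time_s: 1.7
tool_pos: [0.5756, -0.3169, 0.1036]
orientation: [-0.001, 0.93, 0.366, -0.0]
force: [0.8, -0.3, 0.8]
gripper_width: 0.0511
grasp_force: 0.0
t 1.7 tcp [ 0.5756 -0.3169  0.1036] head 43.0 tilt 0.07 F [ 0.8 -0.3  0.8] w 0.0511 g 0.0 q [ 0.55  0.55 -0.2   1.67  0.12  0.94 -0.51]
shift mm [ 0.7 -0.3 63.6]
turn -0.8
```

```bash
python3 -m inch '[[0.0007,0,0.03,-0.8],[0,0,0.03,0],[0,0,0.02,0],[0,0,0.013,0],[0,0,0.006,0],[0,0,0,0],[0,0,0,0]]'
python3 d.py 0.5758 -0.3161 0.004 43.8
python3 - <<'E'
from h import *
a=[]
for n in('top','side'):
    c=cam(n);
    u,v=proj(c,[.5758,-.3161,.03])[0].astype(int); h=28
    a.append(cv2.resize(c['img'][v-h:v+h,u-h:u+h],(395,395),interpolation=cv2.INTER_CUBIC))
cv2.imwrite('pics/g1.png',np.hstack(a)[...,::-1])
E
```

```text
time_s: 2.4
tool_pos: [0.5775, -0.3167, 0.006]
orientation: [0.001, 0.927, 0.375, 0.001]
force: [-0.4, -0.5, 0.2]
gripper_width: 0.0517
grasp_force: 0.0
t 2.4 tcp [ 0.5775 -0.3167  0.006 ] head 43.99 tilt 0.12 F [-0.4 -0.5  0.2] w 0.0517 g 0.0 q [ 0.54  0.67 -0.18  1.72  0.16  0.77 -0.53]
shift mm [-0.8 -1.7  2. ]
turn 0.19
```

View pics/g1.png

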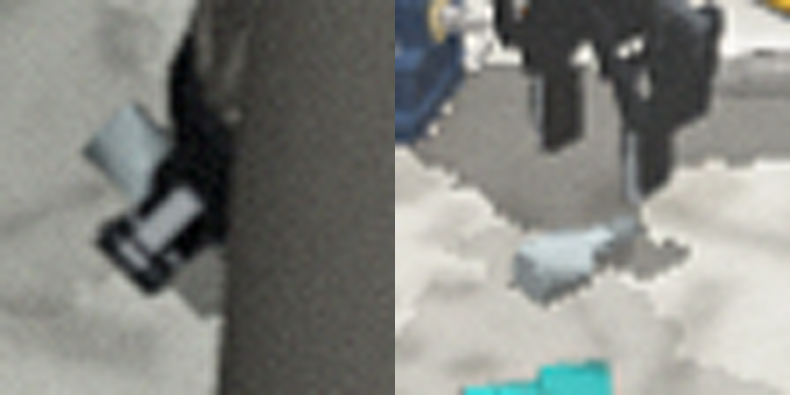

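The top crop shows the near finger beside the waist, at crop (140,245), with the hexagon at (130,145) free of it. The side crop shows both fingers straddling the thin end at (630,215). I'll close gently.

```bash
python3 -m inch '[[-0.001,-0.0015,0.002,0],[0,0,0,0]]'; python3 -m inch '[[0,0,0,0],[0,0,0,0],[0,0,0,0],[0,0,0,0],[0,0,0,0],[0,0,0,0]]' 0 20
python3 d.py 0.5758 -0.3161 0.004 43.8
```

```text
time_s: 2.7
tool_pos: [0.5745, -0.3159, 0.0028]
orientation: [0.0, 0.927, 0.375, -0.0]
force: [0.0, -0.2, -0.3]
gripper_width: 0.0513
grasp_force: 0.0
time_s: 3.3
tool_pos: [0.5748, -0.3159, 0.0026]
orientation: [0.0, 0.927, 0.375, -0.0]
force: [0.1, -0.5, -0.0]
gripper_width: 0.0
grasp_force: 0.0
t 3.3 tcp [ 0.5748 -0.3159  0.0026] head 44.02 tilt 0.0 F [ 0.1 -0.5 -0. ] w 0.0 g 0.0 q [ 0.54  0.67 -0.18  1.73  0.16  0.76 -0.53]
shift mm [ 0.6  0.9 -1.4]
turn 0.22
```

Run:
```python
from h import *
a=[]
for n in('top','side'):
    c=cam(n); T=bot.state()['tool_pos']
    p=proj(c,[T,[.5902+.024*.722*-1,-.3023-.024*.692,.012]]);print(n,p.round(1))
    u,v=p[0].astype(int); h=28
    a.append(cv2.resize(c['img'][v-h:v+h,u-h:u+h],(395,395),interpolation=cv2.INTER_CUBIC))
    print(pts(c)[v-8:v+4:2,u-6:u+8:2].round(3).tolist() if n=='side' else '')
cv2.imwrite('pics/g2.png',np.hstack(a)[...,::-1])
```

```text
top [[345.  201. ]
 [346.8 200.9]]

side [[259.5 206.4]
 [260.  203.5]]
[[[0.6, -0.38, -0.005], [0.593, -0.379, -0.005], [0.586, -0.375, -0.002], [0.575, -0.305, 0.041], [0.573, -0.37, 0.001], [0.566, -0.374, -0.001], [0.559, -0.372, -0.0]], [[0.598, -0.357, 0.001], [0.592, -0.36, -0.001], [0.585, -0.36, -0.001], [0.579, -0.361, -0.001], [0.572, -0.359, -0.0], [0.566, -0.362, -0.002], [0.559, -0.358, 0.001]], [[0.598, -0.353, -0.004], [0.591, -0.35, -0.002], [0.585, -0.348, -0.001], [0.578, -0.35, -0.002], [0.57, -0.318, 0.018], [0.563, -0.319, 0.018], [0.558, -0.347, -0.0]], [[0.594, -0.297, 0.024], [0.587, -0.293, 0.026], [0.582, -0.309, 0.016], [0.576, -0.308, 0.017], [0.57, -0.314, 0.013], [0.563, -0.318, 0.011], [0.558, -0.339, -0.002]], [[0.593, -0.286, 0.023], [0.587, -0.291, 0.02], [0.581, -0.295, 0.018], [0.575, -0.302, 0.013], [0.569, -0.31, 0.008], [0.564, -0.325, -0.001], [0.558, -0.327, -0.002]], [[0.593, -0.281, 0.019], [0.587, -0.285, 0.017], [0.581, -0.291, 0.013], [0.576, -0.312, -0.001], [0.57, -0.316, -0.003], [0.563, -0.314, -0.002], [0.557, -0.315, -0.003]]]
```

View pics/g2.png

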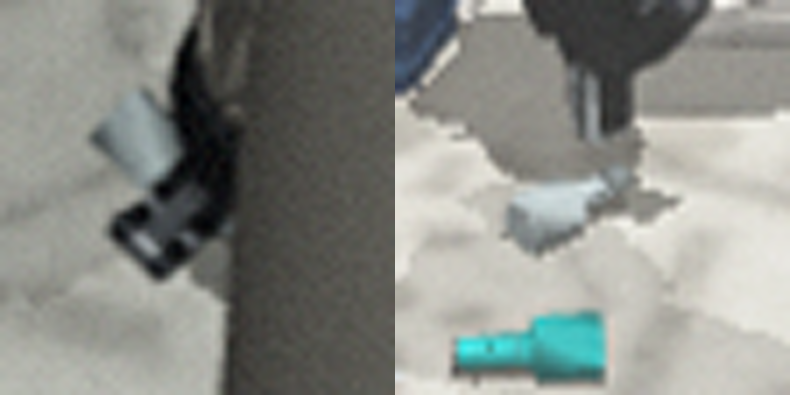

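The fingers closed on nothing. In the side crop the shut tips end at (205,138), about 9 px (roughly 30 mm) above the waist, so the reported TCP doesn't match what the camera shows. I'll measure the real tips with both cameras.

```bash
python3 - <<'E'
from h import *
T=bot.state()['tool_pos']
for n in('side','top'):
    c=cam(n);P=pts(c)
    m=(abs(P[...,0]-.575)<.03)&(abs(P[...,1]+.31)<.04)&(P[...,2]>.031)&(P[...,2]<.1)&(c['img'].max(2)<150)
    v,u=np.nonzero(m);Q=P[m];o=np.argsort(Q[:,2])[:14]
    print(n,len(Q))
    for i in o: print(u[i],v[i],Q[i].round(4),c['img'][v[i],u[i]])
    for lo in(.035,.05,.065,.08):
        k=(Q[:,2]>lo)&(Q[:,2]<lo+.015)
        if k.sum(): print(lo,k.sum(),'x',Q[k,0].min().round(3),Q[k,0].max().round(3),'y',Q[k,1].min().round(3),Q[k,1].max().round(3))
E
python3 d.py
```

```text
side 167
260 198 [ 0.5718 -0.308   0.0393] [131 132 128]
257 197 [ 0.5815 -0.3126  0.0401] [105 103 101]
262 197 [ 0.5657 -0.3127  0.0402] [132 134 129]
256 196 [ 0.5845 -0.3125  0.0438] [129 129 124]
259 198 [ 0.5745 -0.3004  0.0439] [131 133 131]
261 197 [ 0.5685 -0.3063  0.0441] [103 105 102]
259 197 [ 0.5747 -0.3059  0.0443] [144 147 147]
260 197 [ 0.5716 -0.3059  0.0443] [107 111 109]
258 197 [ 0.5777 -0.3033  0.0458] [129 133 132]
257 196 [ 0.581  -0.3076  0.0469] [89 88 88]
260 196 [ 0.5716 -0.3074  0.047 ] [67 65 66]
262 196 [ 0.5653 -0.3068  0.0474] [82 82 82]
263 196 [ 0.5622 -0.3064  0.0477] [107 107 106]
257 195 [ 0.5812 -0.3117  0.048 ] [80 80 81]
0.035 17 x 0.562 0.585 y -0.313 -0.3
0.05 35 x 0.559 0.584 y -0.314 -0.298
0.065 31 x 0.559 0.584 y -0.316 -0.299
0.08 62 x 0.546 0.604 y -0.335 -0.278
top 6
349 202 [ 0.5629 -0.3183  0.0461] [48 50 51]
350 201 [ 0.5563 -0.3133  0.0887] [46 45 43]
348 205 [ 0.5455 -0.3072  0.094 ] [71 74 74]
345 203 [ 0.5501 -0.3     0.0956] [16 17 17]
340 197 [ 0.5646 -0.2886  0.096 ] [51 57 59]
349 203 [ 0.5494 -0.3089  0.0984] [67 72 73]
0.035 1 x 0.563 0.563 y -0.318 -0.318
0.08 2 x 0.546 0.556 y -0.313 -0.307
t 3.5 tcp [ 0.5747 -0.3159  0.0026] head 44.03 tilt 0.0 F [-0.4 -0.1  0.2] w -0.0001 g 0.0 q [ 0.54  0.67 -0.18  1.73  0.16  0.76 -0.53]
```

The shut tips are at z≈0.039 by camera, while the state says 0.003. The xy agrees. I'll go by the camera: open, lower in steps and re-measure.

```bash
cat > tip.py <<'E'
from h import *
import sys
T=bot.state()['tool_pos']; c=cam('side');P=pts(c)
z0=T[2]+.036
m=(np.hypot(P[...,0]-T[0],P[...,1]-T[1])<.045)&(P[...,2]>max(z0-.02,.005))&(P[...,2]<z0+.06)&(c['img'].max(2)<150)
v,u=np.nonzero(m)
cv2.imwrite(sys.argv[1],cv2.resize(c['img'][v.mean().astype(int)-35:v.mean().astype(int)+35,u.mean().astype(int)-35:u.mean().astype(int)+35],(560,560),interpolation=cv2.INTER_CUBIC)[...,::-1])
for uu in sorted(set(u)): 
    k=v[u==uu].max(); print(uu,k,P[k,uu].round(3),end=' | ')
print()
E
python3 -m inch '[[0,0,0,0],[0,0,0,0],[0,0,0,0]]' 0.4; python3 -m inch '[[0,0,0.01,0],[0,0,0.01,0],[0,0,0.003,0],[0,0,0,0],[0,0,0,0]]'
python3 tip.py pics/g3.png; python3 d.py 0.5758 -0.3161 -0.032 43.8
```

```text
time_s: 3.8
tool_pos: [0.5747, -0.3158, 0.0026]
orientation: [0.0, 0.927, 0.375, 0.0]
force: [0.5, 0.9, -0.5]
gripper_width: 0.0337
grasp_force: 0.0
time_s: 4.3
tool_pos: [0.5747, -0.3158, -0.0206]
orientation: [-0.0, 0.927, 0.375, -0.0]
force: [0.4, 0.2, 0.9]
gripper_width: 0.0341
grasp_force: 0.0
247 207 [ 0.612 -0.292  0.016] | 248 186 [ 0.61  -0.332  0.069] | 249 208 [ 0.606 -0.285  0.017] | 250 187 [ 0.605 -0.339  0.061] | 251 189 [ 0.6   -0.323  0.063] | 252 212 [ 0.596 -0.278  0.006] | 253 211 [ 0.593 -0.276  0.011] | 254 211 [ 0.59  -0.283  0.007] | 255 210 [ 0.587 -0.284  0.01 ] | 256 210 [ 0.584 -0.29   0.006] | 257 200 [ 0.583 -0.327  0.02 ] | 258 208 [ 0.578 -0.29   0.013] | 259 207 [ 0.576 -0.306  0.007] | 260 206 [ 0.572 -0.304  0.012] | 261 206 [ 0.57  -0.313  0.006] | 262 205 [ 0.565 -0.293  0.023] | 263 206 [ 0.562 -0.29   0.021] | 264 206 [ 0.559 -0.298  0.016] | 265 205 [ 0.556 -0.291  0.024] | 266 204 [ 0.552 -0.29   0.028] | 267 203 [ 0.549 -0.294  0.03 ] | 268 202 [ 0.546 -0.3    0.03 ] | 
t 4.35 tcp [ 0.575  -0.3159 -0.0203] head 44.02 tilt 0.02 F [-0.1 -0.1 -0.9] w 0.0341 g 0.0 q [ 0.53  0.7  -0.18  1.73  0.17  0.72 -0.53]
shift mm [ 0.5  0.7 11.7]
turn 0.22
```

View pics/g3.png

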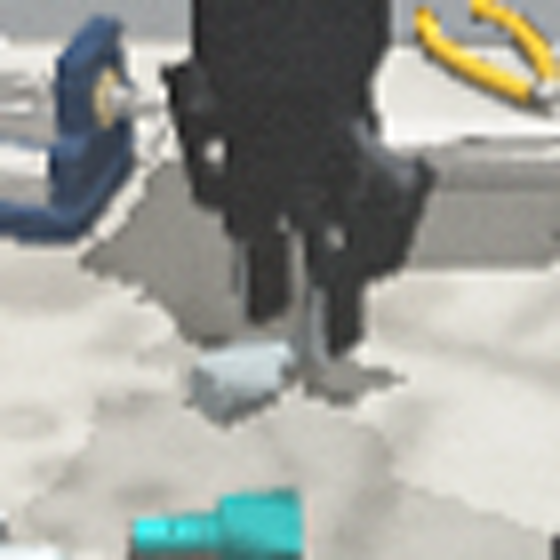

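The crop shows the fingers straddling the thin end, with the near tip at (345,350) about 20 mm above the bench. I'll lower 12 mm more and close.

```bash
python3 -m inch '[[0.0005,0.0007,0.006,0.2],[0,0,0.006,0],[0,0,0,0],[0,0,0,0]]' && python3 d.py && python3 -m inch '[[0,0,0,0],[0,0,0,0],[0,0,0,0],[0,0,0,0],[0,0,0,0]]' 0 20
python3 d.py 0.5758 -0.3161 -0.032 43.8
```

```text
time_s: 4.75
tool_pos: [0.5754, -0.3159, -0.0327]
orientation: [-0.0, 0.928, 0.373, -0.0]
force: [-0.4, -0.4, -0.1]
gripper_width: 0.0343
grasp_force: 0.0
t 4.75 tcp [ 0.5754 -0.3159 -0.0327] head 43.83 tilt 0.04 F [-0.4 -0.4 -0.1] w 0.0343 g 0.0 q [ 0.53  0.72 -0.17  1.73  0.17  0.71 -0.54]
time_s: 5.25
tool_pos: [0.5757, -0.3161, -0.0322]
orientation: [0.0, 0.928, 0.373, 0.0]
force: [-0.7, 0.9, 1.4]
gripper_width: 0.0132
grasp_force: 22.6
t 5.25 tcp [ 0.5757 -0.3161 -0.0322] head 43.82 tilt 0.02 F [-0.7  0.9  1.4] w 0.0132 g 22.6 q [ 0.53  0.72 -0.17  1.73  0.17  0.71 -0.54]
shift mm [ 0.1  0.1 -0.2]
turn 0.02
```

```bash
python3 -m inch '[[0,0,-0.01,0],[0,0,-0.02,0],[0,0,-0.02,0],[0,0,-0.02,0],[0,0,-0.01,0],[0,0,0,0],[0,0,0,0],[0,0,0,0]]'
python3 tip.py pics/g4.png >/dev/null; python3 d.py
```

```text
time_s: 6.05
tool_pos: [0.5747, -0.3156, 0.0464]
orientation: [-0.001, 0.928, 0.373, -0.001]
force: [-0.3, -0.1, -0.8]
gripper_width: 0.0124
grasp_force: 22.5
t 6.1 tcp [ 0.5747 -0.3156  0.0464] head 43.83 tilt 0.12 F [ 0.5  0.5 -0.5] w 0.013 g 22.5 q [ 0.54  0.61 -0.19  1.71  0.15  0.84 -0.52]
```

View pics/g4.png

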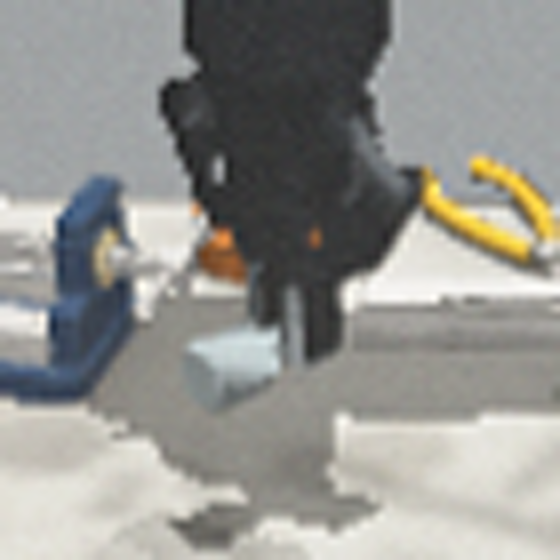

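It's held firmly and level, with no droop: the crop shows the hexagon at (235,365) pointing left of the fingers. I'll pivot it on the stand plate's right top edge. First I turn and travel there, checking the specimen pose from depth.

```bash
python3 -m inch '[[0,0,0,-7.85],[0,0,0,-7.85],[0,0,0,-7.85],[0,0,0,-7.85],[0,0,0,-7.85],[0,0,0,0]]' >/dev/null; python3 d.py 0.5410 -0.1459 0.0464 83.05
```

```text
t 6.7 tcp [ 0.5749 -0.3159  0.0466] head 83.12 tilt 0.1 F [-0.  1. -2.] w 0.0131 g 22.4 q [ 0.66  0.63 -0.36  1.7   0.27  0.87  0.07]
shift mm [164.7 -54.1   0.4]
turn 0.07
```

```bash
python3 -m inch '[[0.025,-0.009,0,0],[0.025,-0.009,0,0],[0.025,-0.009,0,0],[0.025,-0.009,0,0],[0.025,-0.009,0,0],[0.025,-0.009,0,0],[0,0,0,0],[0,0,0,0]]' >/dev/null
cat > spec.py <<'E'
# specimen hexagon end seen from depth: points near the tool that are bright steel
from h import *
s=bot.state();T=s['tool_pos']
for n in('side','top'):
    c=cam(n);P=pts(c);g=c['img'];D=P-T
    m=(np.hypot(D[...,0],D[...,1])<.07)&(D[...,2]>-.02)&(D[...,2]<.085)&(P[...,2]>.028)&(g.min(2)>105)&(np.ptp(g.astype(int),axis=2)<40)
    k,l,st,_=cv2.connectedComponentsWithStats(m.astype(np.uint8))
    if k<2: print(n,'none');continue
    m=l==1+np.argmax(st[1:,4]); Q=P[m]; q=Q-Q.mean(0);d=np.linalg.svd(q,full_matrices=False)[2][0]
    print(n,len(Q),'min',Q.min(0).round(4),'max',Q.max(0).round(4),'mean',Q.mean(0).round(4),'axis',d.round(2))
E
python3 d.py 0.5410 -0.1459 -0.0142 83.05; python3 spec.py
```

```text
t 7.5 tcp [ 0.54   -0.1601  0.0475] head 83.0 tilt 0.02 F [ 0.8  0.1 -1.4] w 0.0129 g 22.4 q [ 0.48  0.51 -0.39  1.92  0.27  0.76 -0.18]
shift mm [14.2 -0.7 61.7]
turn -0.05
side 168 min [ 0.5265 -0.1728  0.0802] max [ 0.5557 -0.1088  0.1237] mean [ 0.5406 -0.1301  0.0983] axis [-0.1  -0.96  0.27]
top none
```

```bash
python3 -m inch '[[0,-0.0007,0.015,0],[0,0,0.015,0],[0,0,0.015,0],[0,0,0.012,0],[0,0,0.004,0],[0,0,0,0],[0,0,0,0]]' >/dev/null; python3 d.py 0.5410 -0.1459 -0.0142 83.05; python3 spec.py
python3 -m inch '[[0.004,0,0,0],[0.004,0,0,0],[0.003,0,0,0],[0.001,0,0,0],[0,0,0,0]]'
```

```text
t 8.3 tcp [ 0.5398 -0.1605 -0.0132] head 83.08 tilt 0.03 F [ 0.7 -0.3 -1.4] w 0.0131 g 22.4 q [ 0.45  0.6  -0.35  1.95  0.33  0.65 -0.23]
shift mm [14.6 -0.5  1. ]
turn 0.03
side 136 min [ 0.5268 -0.1704  0.0282] max [ 0.5548 -0.1097  0.0667] mean [ 0.5396 -0.1321  0.0396] axis [-0.09 -0.98  0.18]
top 8 min [ 0.5372 -0.1169  0.041 ] max [ 0.5489 -0.1143  0.0461] mean [ 0.5424 -0.1159  0.044 ] axis [-0.89  0.22 -0.41]
time_s: 8.9
tool_pos: [0.5409, -0.1483, -0.0133]
orientation: [0.0, 0.748, 0.663, 0.0]
force: [0.9, -0.7, -1.7]
gripper_width: 0.0127
grasp_force: 22.4
```

```bash
for i in 1 2 3 4; do python3 -m inch '[[0.002,0,0,0],[0,0,0,0]]' | egrep 'pos|force:' ; done
```

```text
tool_pos: [0.5411, -0.1464, -0.0134]
force: [0.3, 0.6, -1.2]
grasp_force: 22.4
tool_pos: [0.5413, -0.1443, -0.0134]
force: [-0.8, 0.4, -1.5]
grasp_force: 22.4
tool_pos: [0.5416, -0.1423, -0.0134]
force: [-0.1, -1.0, -1.6]
grasp_force: 22.4
tool_pos: [0.5419, -0.1403, -0.0134]
force: [0.4, 0.4, -1.4]
grasp_force: 22.4
```

```bash
python3 -m inch '[[0.002,0,0,0],[0,0,0,0]]' | egrep 'pos|force:'; python3 -m inch '[[0.002,0,0,0],[0,0,0,0]]' | egrep 'pos|force:';  python3 -m inch '[[0.0015,0,0,0],[0,0,0,0]]' | egrep 'pos|force:'
```

```text
tool_pos: [0.5421, -0.1383, -0.0134]
force: [0.2, -0.4, -1.8]
grasp_force: 22.4
tool_pos: [0.5421, -0.1378, -0.0133]
force: [0.1, -4.0, -1.0]
grasp_force: 22.5
tool_pos: [0.542, -0.1377, -0.0133]
force: [-0.8, -7.1, 0.3]
grasp_force: 22.5
```

```bash
python3 spec.py
```

```text
side 148 min [ 0.529  -0.1463  0.028 ] max [ 0.5586 -0.0854  0.0647] mean [ 0.5422 -0.1097  0.0399] axis [-0.06 -0.98  0.21]
top 1 min [ 0.5398 -0.0814  0.0285] max [ 0.5398 -0.0814  0.0285] mean [ 0.5398 -0.0814  0.0285] axis [1. 0. 0.]
```

Contact, pressing at 7 N. I'll start the arc about the plate edge.

```bash
python3 -m inch '[[0.002,0,0,0],[0.0006,0,-0.003,0],[0.001,0,-0.003,0],[0.0012,0,-0.003,0],[0.0012,0,-0.0026,0],[0,0,0,0]]' | egrep 'time|pos|force:'; python3 spec.py
```

```text
time_s: 11.0
tool_pos: [0.5428, -0.13, -0.0016]
force: [-0.7, -5.5, -2.0]
grasp_force: 22.3
side 182 min [ 0.5289 -0.1479  0.0283] max [ 0.5584 -0.0825  0.0757] mean [ 0.5427 -0.1067  0.0461] axis [-0.06 -0.92  0.39]
top 1 min [ 0.5398 -0.0739  0.0286] max [ 0.5398 -0.0739  0.0286] mean [ 0.5398 -0.0739  0.0286] axis [1. 0. 0.]
```

```bash
python3 -m inch '[[0.001,0,-0.003,0],[0.0015,0,-0.003,0],[0.0015,0,-0.002,0],[0.0018,0,-0.0022,0],[0.002,0,-0.0022,0],[0.002,0,-0.002,0],[0,0,0,0]]' | egrep 'time|pos|force:'; python3 spec.py
python3 - <<'E'
from h import *
c=cam('side');T=bot.state()['tool_pos'];P=pts(c)
u,v=proj(c,T+[0,0.02,.045])[0].astype(int);print(u,v)
cv2.imwrite('pics/g5.png',cv2.resize(c['img'][v-30:v+30,u-35:u+35],(700,600),interpolation=cv2.INTER_CUBIC)[...,::-1])
E
```

```text
time_s: 11.8
tool_pos: [0.5447, -0.1189, 0.013]
force: [-0.3, -0.3, -1.3]
grasp_force: 22.3
side 192 min [ 0.5311 -0.1377  0.0351] max [ 0.5604 -0.0709  0.0906] mean [ 0.545  -0.0938  0.059 ] axis [-0.07 -0.89  0.46]
top none
266 232
```

View pics/g5.png

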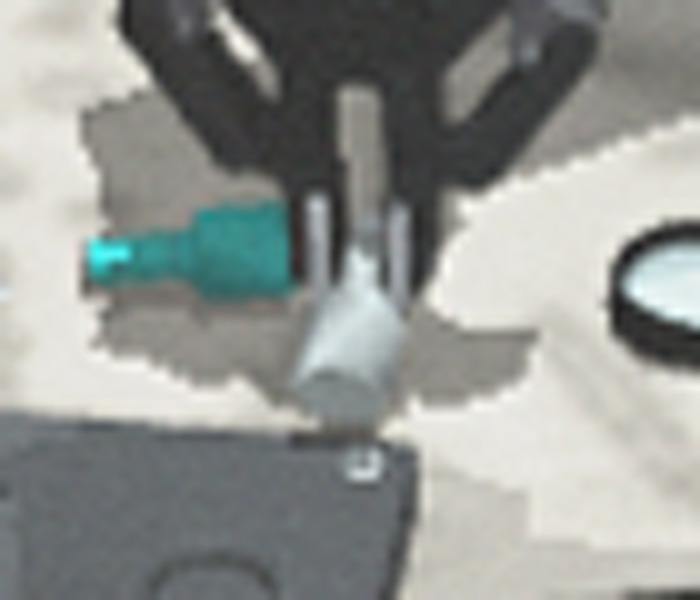

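The crop shows the hexagon end at (345,395) now tilted down about 13°, but lifted clear of the plate edge after slipping upward. I'll repeat this pressing along the axis (forward and down), so the edge stays low on the end face.

```bash
python3 -m inch '[[-0.011,0,0,0],[-0.011,0,0,0],[0,0,0.008,0],[0,0,0.007,0],[0.003,0,0,0],[0.003,0,0,0],[0,0,0,0]]' | egrep 'time|pos|force:'; python3 -m inch '[[0.002,0,0,0],[0.002,0,0,0],[0,0,0,0]]' | egrep 'time|pos|force:';python3 -m inch '[[0.002,0,0.0005,0],[0.002,0,0.0005,0],[0,0,0,0]]' | egrep 'time|pos|force:'; python3 spec.py
```

```text
time_s: 12.65
tool_pos: [0.5428, -0.134, -0.0023]
force: [-0.7, 0.1, -1.4]
grasp_force: 22.3
time_s: 12.95
tool_pos: [0.5431, -0.1309, -0.0022]
force: [-0.7, 0.1, -1.5]
grasp_force: 22.3
time_s: 13.25
tool_pos: [0.5432, -0.1303, -0.003]
force: [-0.9, -6.2, 3.6]
grasp_force: 22.7
side 173 min [ 0.5292 -0.1485  0.0286] max [ 0.5586 -0.0816  0.0728] mean [ 0.543  -0.1064  0.0446] axis [-0.07 -0.93  0.36]
top none
```

```bash
python3 -m inch '[[0.002,0,0.0007,0],[0.002,0,0.0008,0],[0,0,0,0]]' | egrep 'time|pos|force:'; python3 -m inch '[[0.0008,0,-0.0012,0],[0.0008,0,-0.0012,0],[0.0008,0,-0.0012,0],[0.0008,0,-0.0012,0],[0,0,0,0]]' | egrep 'time|pos|force:'; python3 spec.py
```

```text
time_s: 13.65
tool_pos: [0.5433, -0.1306, -0.0038]
force: [-4.9, -15.1, 10.5]
grasp_force: 23.3
time_s: 14.15
tool_pos: [0.5436, -0.126, 0.0005]
force: [-2.1, -11.8, 4.4]
grasp_force: 22.6
side 173 min [ 0.5292 -0.1424  0.0286] max [ 0.5587 -0.081   0.0801] mean [ 0.5437 -0.1037  0.0465] axis [-0.05 -0.87  0.49]
top none
```

```bash
python3 -m inch '[[0.001,0,-0.001,0],[0.001,0,-0.001,0],[0.001,0,-0.001,0],[0.001,0,-0.001,0],[0.001,0,-0.001,0],[0.001,0,-0.001,0],[0,0,0,0]]' | egrep 'time|pos|force:'; python3 spec.py;  python3 -m inch '[[0.001,0,-0.001,0],[0.001,0,-0.001,0],[0.001,0,-0.001,0],[0.001,0,-0.001,0],[0,0,0,0]]' | egrep 'time|pos|force:'; python3 spec.py
```

```text
time_s: 14.95
tool_pos: [0.5442, -0.1204, 0.0062]
force: [-1.2, -12.8, 0.9]
grasp_force: 31.4
side 189 min [ 0.5312 -0.14    0.0282] max [ 0.5585 -0.0749  0.0833] mean [ 0.5442 -0.1008  0.0509] axis [-0.04 -0.78  0.63]
top none
time_s: 15.55
tool_pos: [0.5449, -0.1155, 0.0102]
force: [-0.5, -10.4, 1.2]
grasp_force: 30.7
side 190 min [ 0.5311 -0.1283  0.031 ] max [ 0.5584 -0.0725  0.0886] mean [ 0.5443 -0.0973  0.0532] axis [-0.04 -0.72  0.69]
top none
```

```bash
python3 -m inch '[[0.0013,0,-0.0008,0],[0.0013,0,-0.0008,0],[0.0013,0,-0.0008,0],[0.0013,0,-0.0008,0],[0.0013,0,-0.0008,0],[0,0,0,0]]' | egrep 'time|pos|force:|width'; python3 spec.py;  python3 -m inch '[[0.0014,0,-0.0006,0],[0.0014,0,-0.0006,0],[0.0014,0,-0.0006,0],[0.0014,0,-0.0006,0],[0,0,0,0]]' | egrep 'time|pos|force:|width'; python3 spec.py
```

```text
time_s: 16.25
tool_pos: [0.5458, -0.1083, 0.0143]
force: [-1.9, -9.2, 2.3]
gripper_width: 0.0133
grasp_force: 30.6
side 197 min [ 0.5257 -0.1183  0.0307] max [ 0.5585 -0.071   0.0888] mean [ 0.5449 -0.0919  0.0552] axis [ 0.    0.54 -0.84]
top none
time_s: 16.85
tool_pos: [0.5466, -0.102, 0.0167]
force: [-0.8, -8.1, 2.2]
gripper_width: 0.0128
grasp_force: 30.2
side 198 min [ 0.5332 -0.1144  0.0314] max [ 0.5584 -0.0701  0.0926] mean [ 0.5456 -0.0878  0.0566] axis [-0.    0.47 -0.88]
top none
```

```bash
python3 -m inch '[[0.0015,0,-0.0004,0],[0.0015,0,-0.0004,0],[0.0015,0,-0.0003,0],[0.0015,0,-0.0002,0],[0,0,0,0]]' | egrep 'time|pos|force:|width'; python3 spec.py;  python3 -m inch '[[0.0015,0,0,0],[0.0015,0,0,0],[0.0015,0,0,0],[0.0015,0,0,0],[0,0,0,0]]' | egrep 'time|pos|force:|width'; python3 spec.py
```

```text
time_s: 17.45
tool_pos: [0.5474, -0.0956, 0.018]
force: [-1.3, -7.6, 2.1]
gripper_width: 0.0131
grasp_force: 29.7
side 168 min [ 0.5334 -0.106   0.0297] max [ 0.558  -0.0658  0.0902] mean [ 0.5445 -0.0829  0.0538] axis [-0.09 -0.39  0.92]
top none
time_s: 18.05
tool_pos: [0.5484, -0.0894, 0.0182]
force: [-2.1, -6.5, 3.7]
gripper_width: 0.013
grasp_force: 29.5
side 189 min [ 0.5279 -0.0978  0.0289] max [ 0.5598 -0.0668  0.0955] mean [ 0.5463 -0.0793  0.0564] axis [-0.07  0.22 -0.97]
top none
```

```bash
cat > tilt.py <<'E'
from h import *
s=bot.state();T=s['tool_pos'];Q=[]
for i in range(3):
    c=cam('side');P=pts(c);g=c['img'];D=P-T
    m=(abs(D[...,0])<.016)&(abs(D[...,1])<.035)&(D[...,2]<.1)&(P[...,2]>.026)&(g.min(2)>105)&(np.ptp(g.astype(int),axis=2)<40)
    v,u=np.nonzero(m);Q.append(np.c_[v,P[m]])
Q=np.vstack(Q)
for r in sorted(set(Q[:,0])):
    k=Q[:,0]==r;q=Q[k,1:];print(int(r),k.sum()//3,'z',q[:,2].mean().round(4),'y',np.median(q[:,1]).round(4),'x',q[:,0].min().round(4),q[:,0].max().round(4))
E
python3 tilt.py; python3 d.py
```

```text
224 0 z 0.083 y -0.1049 x 0.5472 0.5472
225 1 z 0.0847 y -0.0985 x 0.5468 0.5496
226 4 z 0.0868 y -0.0922 x 0.5439 0.5591
227 5 z 0.0854 y -0.0921 x 0.5381 0.5592
228 7 z 0.0849 y -0.0792 x 0.5355 0.5592
229 7 z 0.0822 y -0.0786 x 0.5355 0.5591
230 7 z 0.0789 y -0.0808 x 0.5355 0.5595
231 6 z 0.0762 y -0.0809 x 0.5355 0.5595
232 7 z 0.0733 y -0.0793 x 0.5355 0.5597
233 7 z 0.0688 y -0.0828 x 0.5356 0.5598
234 7 z 0.0664 y -0.0812 x 0.5356 0.5598
235 8 z 0.0633 y -0.0822 x 0.5358 0.5598
236 7 z 0.0606 y -0.0822 x 0.5357 0.5598
237 11 z 0.0578 y -0.0792 x 0.5335 0.5598
238 9 z 0.055 y -0.08 x 0.5336 0.5577
239 9 z 0.0518 y -0.0793 x 0.5336 0.5579
240 10 z 0.0493 y -0.0779 x 0.5334 0.5578
241 10 z 0.0469 y -0.0766 x 0.5335 0.5579
242 10 z 0.0445 y -0.0756 x 0.5335 0.5577
243 10 z 0.0413 y -0.0756 x 0.5335 0.5577
244 10 z 0.0386 y -0.0743 x 0.5336 0.5577
245 10 z 0.0362 y -0.0733 x 0.5335 0.5578
246 9 z 0.0336 y -0.0723 x 0.5336 0.5579
247 9 z 0.0314 y -0.0708 x 0.5361 0.5577
248 5 z 0.0298 y -0.0687 x 0.5413 0.5522
249 0 z 0.0265 y -0.0689 x 0.544 0.544
t 18.3 tcp [ 0.5484 -0.0894  0.0182] head 82.95 tilt 0.19 F [-1.2 -6.2  4.8] w 0.0132 g 29.5 q [ 0.34  0.54 -0.37  1.96  0.3   0.7  -0.34]
```

The hexagon side slopes 22° from vertical, so it's at θ≈68°. I'll finish it by setting it on the plate top and dragging forward with light down-pressure.

```bash
python3 -m inch '[[0,0,-0.006,0],[0,0,-0.006,0],[0.01,0.01,0,0],[0.01,0.01,0,0],[0.005,0.01,0,0],[0,0,0.004,0],[0,0,0,0]]' | egrep 'time|pos|force:'; python3 tilt.py | awk '$4<.062 && $1>225'
```

```text
time_s: 19.0
tool_pos: [0.5807, -0.0649, 0.0246]
force: [0.1, -0.3, -1.7]
grasp_force: 29.7
242 9 z 0.0604 y -0.0551 x 0.5669 0.5875
243 10 z 0.0575 y -0.0542 x 0.5667 0.5907
244 10 z 0.0548 y -0.0527 x 0.5667 0.5909
245 10 z 0.0524 y -0.0517 x 0.5668 0.5907
246 10 z 0.0502 y -0.0502 x 0.5669 0.591
247 9 z 0.0475 y -0.0497 x 0.5668 0.5908
248 10 z 0.0448 y -0.0494 x 0.5668 0.5907
249 10 z 0.0423 y -0.0486 x 0.5668 0.5909
250 9 z 0.0394 y -0.0476 x 0.5669 0.5909
251 8 z 0.038 y -0.0455 x 0.5671 0.5875
252 1 z 0.0359 y -0.0448 x 0.5744 0.5823
```

```bash
python3 -m inch '[[-0.012,0,0,0],[0,0,0.004,0],[0,0,0.002,0],[0,0,0,0]]' | egrep 'time|pos|force:'; python3 -m inch '[[0,0,0.002,0],[0,0,0.002,0],[0,0,0,0]]' | egrep 'pos|force:'; python3 -m inch '[[0.0015,0,0.001,0],[0.0015,0,0.001,0],[0.0015,0,0.0005,0],[0,0,0,0]]' | egrep 'pos|force:'
```

```text
time_s: 19.55
tool_pos: [0.5793, -0.0773, 0.0192]
force: [-0.3, -1.1, -0.9]
grasp_force: 29.7
tool_pos: [0.5804, -0.0772, 0.018]
force: [-6.4, -0.4, 19.4]
grasp_force: 33.1
tool_pos: [0.583, -0.075, 0.0175]
force: [-6.6, -5.2, 30.8]
grasp_force: 37.6
```

```bash
python3 -m inch '[[0.0015,0,-0.001,0],[0.0015,0,0,0],[0.0015,0,0,0],[0.0015,0,0,0],[0.0015,0,0,0],[0,0,0,0]]' | egrep 'time|pos|force:';  python3 tilt.py | awk '$4<.062 && $1>225'
```

```text
time_s: 20.85
tool_pos: [0.583, -0.0678, 0.0165]
force: [-2.2, -4.8, 15.9]
grasp_force: 35.5
241 6 z 0.0595 y -0.0575 x 0.5691 0.5927
242 8 z 0.0562 y -0.062 x 0.5673 0.5931
243 7 z 0.0535 y -0.0595 x 0.5674 0.5883
244 10 z 0.0488 y -0.061 x 0.5675 0.5914
245 9 z 0.0464 y -0.0604 x 0.5698 0.5913
246 9 z 0.044 y -0.0585 x 0.57 0.5917
247 9 z 0.0405 y -0.0583 x 0.5676 0.5917
248 9 z 0.0377 y -0.058 x 0.57 0.5918
249 9 z 0.0349 y -0.057 x 0.5702 0.5918
250 9 z 0.0318 y -0.0573 x 0.5701 0.5917
251 7 z 0.03 y -0.0554 x 0.5702 0.5888
252 4 z 0.0275 y -0.0544 x 0.5752 0.586
```

```bash
python3 -m inch '[[0.001,0,0.0005,0],[0.001,0,0.0005,0],[0.001,0,0.0005,0],[0.001,0,0.0005,0],[0,0,0,0]]' | egrep 'time|pos|force:';  python3 tilt.py | awk '$4<.054 && $1>225'
```

```text
time_s: 21.5
tool_pos: [0.5837, -0.0634, 0.015]
force: [-3.8, -4.3, 19.3]
grasp_force: 41.0
244 7 z 0.0534 y -0.0567 x 0.5692 0.5953
245 8 z 0.0487 y -0.0579 x 0.5697 0.5911
246 9 z 0.0445 y -0.0577 x 0.5699 0.5915
247 9 z 0.0419 y -0.057 x 0.5699 0.5914
248 9 z 0.0391 y -0.0566 x 0.5701 0.5914
249 9 z 0.0355 y -0.0561 x 0.5702 0.5918
250 9 z 0.0325 y -0.0554 x 0.5679 0.5919
251 7 z 0.0301 y -0.0555 x 0.5703 0.5915
252 5 z 0.028 y -0.0543 x 0.5727 0.5887
253 0 z 0.0266 y -0.0514 x 0.5777 0.5777
```

```bash
python3 -m inch '[[0.001,0,0.0005,0],[0.001,0,0.0005,0],[0.001,0,0.0003,0],[0.001,0,0.0003,0],[0,0,0,0]]' | egrep 'time|pos|force:';  python3 tilt.py | awk '$4<.1 && $1>225'
```

```text
time_s: 22.15
tool_pos: [0.5842, -0.0604, 0.0139]
force: [-5.7, -6.6, 24.4]
grasp_force: 49.7
233 3 z 0.0827 y -0.0647 x 0.579 0.5849
234 4 z 0.0823 y -0.0616 x 0.5791 0.5941
235 5 z 0.0828 y -0.0587 x 0.5729 0.5965
236 6 z 0.0801 y -0.0545 x 0.5727 0.5969
237 8 z 0.0782 y -0.0519 x 0.5702 0.597
238 6 z 0.0737 y -0.0542 x 0.5705 0.5972
239 6 z 0.0709 y -0.0552 x 0.5706 0.5942
240 6 z 0.0676 y -0.0547 x 0.5708 0.5944
241 6 z 0.0652 y -0.0507 x 0.5706 0.5947
242 7 z 0.0612 y -0.0501 x 0.5709 0.5946
243 7 z 0.0575 y -0.0577 x 0.5709 0.5949
244 8 z 0.0548 y -0.0542 x 0.5711 0.595
245 8 z 0.0518 y -0.0536 x 0.5698 0.5952
246 8 z 0.0483 y -0.0542 x 0.5697 0.591
247 9 z 0.043 y -0.0557 x 0.5698 0.5911
248 8 z 0.0396 y -0.0553 x 0.5701 0.5916
249 8 z 0.0364 y -0.0558 x 0.5701 0.5918
250 8 z 0.0329 y -0.056 x 0.5701 0.5917
251 8 z 0.0301 y -0.0556 x 0.5702 0.5916
252 5 z 0.0283 y -0.0539 x 0.5751 0.5885
253 1 z 0.0268 y -0.0516 x 0.5776 0.5831
```

It's upright on the plate: the slope is about 0 and the shoulder sits at z≈0.055. I'll relieve the load, let go gently and re-grip it centred.

```bash
python3 -m inch '[[-0.001,0,-0.001,0],[-0.001,0,-0.0005,0],[0,0,0,0]]' | egrep 'time|pos|force:'; python3 -m inch '[[0,0,0,0],[0,0,0,0],[0,0,0,0]]' 0.3 | egrep 'time|pos|force|width'; python3 tilt.py | awk '$4<.1 && $1>225'
```

```text
time_s: 22.6
tool_pos: [0.584, -0.0606, 0.0141]
force: [-1.4, -2.7, 12.1]
grasp_force: 47.7
time_s: 22.9
tool_pos: [0.583, -0.0592, 0.0127]
force: [1.0, -1.2, 5.9]
gripper_width: 0.0256
grasp_force: 2.9
233 0 z 0.0826 y -0.0644 x 0.5871 0.5872
234 6 z 0.0838 y -0.06 x 0.5765 0.5984
235 6 z 0.0805 y -0.0593 x 0.5765 0.5988
236 7 z 0.0789 y -0.0585 x 0.5676 0.599
237 6 z 0.0734 y -0.0598 x 0.5743 0.599
238 7 z 0.0715 y -0.0597 x 0.5677 0.5986
239 6 z 0.0672 y -0.06 x 0.5679 0.5877
240 7 z 0.0642 y -0.0599 x 0.568 0.5881
241 7 z 0.0599 y -0.059 x 0.5682 0.5973
242 9 z 0.0562 y -0.0605 x 0.5724 0.5974
243 9 z 0.0535 y -0.0599 x 0.5725 0.5975
244 10 z 0.0514 y -0.0584 x 0.5724 0.5974
245 9 z 0.0508 y -0.0551 x 0.5687 0.5976
246 7 z 0.0476 y -0.0541 x 0.5721 0.5908
247 8 z 0.0447 y -0.0539 x 0.5722 0.5909
248 9 z 0.0403 y -0.0551 x 0.5698 0.5914
249 8 z 0.0371 y -0.0548 x 0.57 0.5915
250 8 z 0.0337 y -0.0546 x 0.57 0.5918
251 8 z 0.0307 y -0.054 x 0.5726 0.5916
252 5 z 0.0283 y -0.0534 x 0.5751 0.5887
253 1 z 0.0264 y -0.0518 x 0.5777 0.5831
```

```bash
python3 -m inch '[[0,0,0,0],[0,0,0,0],[0,0,-0.005,0],[0,0,-0.004,0],[0,0,0,0]]' 0.4 | egrep 'time|force|width';  python3 d.py 0.581 -0.0672 0.022 83
```

```text
time_s: 23.55
force: [1.3, -0.9, -0.0]
gripper_width: 0.0339
grasp_force: 0.0
t 23.55 tcp [ 0.5821 -0.0592  0.0215] head 83.08 tilt 0.04 F [ 1.3 -0.9 -0. ] w 0.0339 g 0.0 q [ 0.28  0.57 -0.37  1.89  0.3   0.74 -0.38]
shift mm [-8.  -0.2 -0.5]
turn 0.08
```

```bash
python3 -m inch '[[-0.004,0,0,0],[-0.004,0,0,0],[0,0,0,0],[0,0,0,0]]' | egrep 'time|force|width'
python3 - <<'E'
from h import *
for n in('side','top'):
    c=cam(n);P=pts(c);g=c['img']
    cv2.imwrite(f'pics/u_{n}.png',g[...,::-1])
    m=(abs(P[...,0]-.581)<.02)&(abs(P[...,1]+.0675)<.02)&(P[...,2]>.028)&(P[...,2]<.1)&(g.min(2)>90)
    Q=P[m]
    for a,b in((.028,.05),(.05,.06),(.06,.07),(.07,.08),(.08,.1)):
        q=Q[(Q[:,2]>a)&(Q[:,2]<b)]
        if len(q): print(n,a,len(q),'x',q[:,0].min().round(4),q[:,0].max().round(4),'y',np.percentile(q[:,1],[3,50,97]).round(4))
E
python3 d.py
```

```text
time_s: 23.95
force: [0.6, -0.3, 0.4]
gripper_width: 0.0342
grasp_force: 0.0
side 0.028 72 x 0.5673 0.5943 y [-0.0659 -0.0559 -0.052 ]
side 0.05 34 x 0.5696 0.5984 y [-0.0714 -0.0602 -0.0537]
side 0.06 17 x 0.5611 0.6009 y [-0.0643 -0.0604 -0.0555]
side 0.07 25 x 0.5743 0.6001 y [-0.0653 -0.0605 -0.0573]
side 0.08 25 x 0.5626 0.5998 y [-0.0673 -0.0609 -0.051 ]
t 24.05 tcp [ 0.5809 -0.0672  0.0209] head 83.07 tilt 0.01 F [-0.   0.2 -0.7] w 0.0344 g 0.0 q [ 0.29  0.57 -0.37  1.89  0.3   0.74 -0.37]
```

```bash
python3 -m inch '[[0,0,0,0],[0,0,0,0],[0,0,0,0],[0,0,0,0],[0,0,0,0]]' 0 25 | egrep 'time|pos|force|width'; python3 -m inch '[[0,0,-0.003,0],[0,0,-0.003,0],[0,0,-0.002,0],[0,0,0,0]]' | egrep 'pos|force:'; python3 tilt.py | awk '$4<.062 && $1>225'; python3 d.py 0.5802 -0.0309 0.0289 83.07
```

```text
time_s: 24.55
tool_pos: [0.5809, -0.0672, 0.021]
force: [1.3, 0.2, -0.9]
gripper_width: 0.013
grasp_force: 26.9
tool_pos: [0.5813, -0.0673, 0.0295]
force: [-0.2, -1.2, -1.3]
grasp_force: 26.8
241 10 z 0.0598 y -0.0599 x 0.567 0.5906
242 10 z 0.0583 y -0.0577 x 0.5665 0.5908
243 9 z 0.0564 y -0.0549 x 0.5669 0.5876
244 9 z 0.0543 y -0.0539 x 0.567 0.5877
245 9 z 0.0497 y -0.0558 x 0.5672 0.5916
246 10 z 0.0466 y -0.0548 x 0.5672 0.5912
247 10 z 0.0434 y -0.0547 x 0.5672 0.5914
248 9 z 0.0403 y -0.0537 x 0.5673 0.592
249 9 z 0.0369 y -0.055 x 0.5675 0.5884
250 7 z 0.035 y -0.0535 x 0.5724 0.5883
251 4 z 0.0318 y -0.0531 x 0.5748 0.586
t 25.1 tcp [ 0.5809 -0.0673  0.029 ] head 83.07 tilt 0.0 F [ 0.1 -0.9 -1.5] w 0.0126 g 26.8 q [ 0.3   0.56 -0.38  1.88  0.29  0.75 -0.36]
shift mm [36.  -5.1  0.1]
turn 0.0
```

```bash
python3 -m inch '[[0.01,-0.0015,0,0],[0.01,-0.0015,0,0],[0.01,-0.0015,0,0],[0.006,0,0,0],[0,0,0,0],[0,0,0,0]]' | egrep 'pos|force:'; python3 d.py 0.5806 -0.0309 0.0289 83.07; python3 tilt.py | awk '$4<.062 && $1>225'
```

```text
tool_pos: [0.5808, -0.0309, 0.029]
force: [-0.4, -0.3, -0.5]
grasp_force: 26.8
t 25.7 tcp [ 0.5808 -0.0309  0.029 ] head 83.1 tilt 0.02 F [-0.4 -0.3 -0.5] w 0.0129 g 26.8 q [ 0.24  0.56 -0.38  1.89  0.29  0.75 -0.43]
shift mm [-0.  -0.2  0.1]
turn 0.03
249 9 z 0.0607 y -0.0259 x 0.5674 0.5909
250 9 z 0.0593 y -0.0235 x 0.5671 0.5904
251 9 z 0.0577 y -0.0209 x 0.5674 0.5906
252 8 z 0.0566 y -0.0178 x 0.5674 0.5848
253 9 z 0.0528 y -0.0186 x 0.5675 0.5909
254 10 z 0.0493 y -0.019 x 0.5677 0.5913
255 10 z 0.0457 y -0.0192 x 0.5676 0.5914
256 9 z 0.0428 y -0.0187 x 0.5678 0.5917
257 9 z 0.0399 y -0.0184 x 0.5678 0.5882
258 8 z 0.037 y -0.018 x 0.5704 0.5884
259 7 z 0.0338 y -0.0186 x 0.5727 0.5887
260 3 z 0.031 y -0.0178 x 0.5752 0.5857
```

```bash
python3 -m inch '[[0,0,0.003,0],[0,0,0.003,0],[0,0,0.001,0],[0,0,0,0]]' | egrep 'time|pos|force:'; python3 -m inch '[[0,0,0.002,0],[0,0,0.002,0],[0,0,0,0]]' | egrep 'pos|force:'
```

```text
time_s: 26.25
tool_pos: [0.5805, -0.0311, 0.0216]
force: [-0.2, -0.8, -0.5]
grasp_force: 26.8
tool_pos: [0.5806, -0.031, 0.0177]
force: [0.3, 0.1, -0.4]
grasp_force: 26.8
```

```bash
python3 -m inch '[[0,0,0.0015,0],[0,0,0.001,0],[0,0,0,0]]' | egrep 'time|pos|force:'; python3 -m inch '[[0,0,0.001,0],[0,0,0,0]]' | egrep 'pos|force:';  python3 -m inch '[[0,0,0.001,0],[0,0,0,0]]' | egrep 'pos|force:'
```

```text
time_s: 26.85
tool_pos: [0.5807, -0.031, 0.0153]
force: [-0.7, -1.3, -1.3]
grasp_force: 26.8
tool_pos: [0.5807, -0.031, 0.0144]
force: [0.2, 0.7, -0.1]
grasp_force: 26.8
tool_pos: [0.5811, -0.0309, 0.0139]
force: [-1.0, -0.6, 2.3]
grasp_force: 27.0
```

It's home: contact came 7 mm lower than on the plate. Before releasing I'll check the clearance between the gripper and the pointer from depth.

```bash
cat > pin.py <<'E'
from h import *
import pickle
ctr=np.array([.610,-.0345]);sx=np.array([.9927,-.121]);sy=np.array([.121,.9927])
for lab,c in(('start',pickle.load(open('i0.pkl','rb'))['side']),('now',cam('side'))):
    P=pts(c);a=(P[...,:2]-ctr)@sx+.03;b=(P[...,:2]-ctr)@sy
    m=(a>.02)&(a<.1)&(abs(b)<.045)&(P[...,2]>.1)&(P[...,2]<.125)
    print(lab,m.sum())
    for r in range(224,235):
        print(r,[(u,round(a[r,u]*1000),round(b[r,u]*1000),round(P[r,u,2]*1000),int(c['img'][r,u].mean())) for u in range(222,236,1) if abs(b[r,u])<.06][:8])
    np.save(f'{lab}.npy',c['img'])
    for z in np.arange(.05,.2,.01):
        k=(a>-.08)&(a<.12)&(abs(b)<.06)&(abs(P[...,2]-z)<.005)&(P[...,2]>.03)
        print(z.round(2),k.sum(),'a',np.round(np.sort(a[k])[[0,-1]]*1000) if k.any() else '')
E
python3 pin.py
```

```text
start 146
224 []
225 [(222, 74, -7, 120, 241), (223, 71, -9, 119, 220)]
226 [(222, 72, -3, 120, 232), (223, 70, -4, 119, 151)]
227 [(222, 71, 1, 120, 215), (223, 69, 0, 119, 125)]
228 [(222, 71, 3, 118, 158), (223, 70, -3, 114, 140)]
229 [(222, 70, 8, 119, 134), (223, 70, -1, 112, 207)]
230 [(222, 70, 7, 115, 150), (223, 69, 3, 112, 235), (224, 66, 3, 112, 236), (225, 64, 2, 112, 242), (226, 61, 3, 113, 245), (227, 58, 5, 114, 246), (228, 57, 0, 111, 250), (229, 54, 2, 113, 242)]
231 [(222, 70, 8, 112, 118), (223, 69, 3, 109, 145), (224, 66, 5, 111, 159), (225, 64, 3, 109, 164), (226, 61, 4, 110, 168), (227, 58, 5, 112, 185), (228, 56, 6, 112, 192), (229, 54, 2, 110, 195)]
232 [(222, 71, 7, 109, 124)]
233 [(222, 70, 9, 107, 140)]
234 [(222, 70, 10, 105, 156)]
0.05 13 a [78. 89.]
0.06 29 a [ 78. 114.]
0.07 96 a [ 77. 114.]
0.08 51 a [ 78. 113.]
0.09 45 a [ 77. 114.]
0.1 68 a [ 70. 117.]
0.11 63 a [ 46. 114.]
0.12 76 a [69. 99.]
0.13 20 a [78. 90.]
0.14 16 a [77. 89.]
0.15 20 a [77. 92.]
0.16 20 a [78. 90.]
0.17 25 a [78. 90.]
0.18 0 a 
0.19 0 a 
0.2 0 a 
now 238
224 [(225, 60, 12, 138
[... 1598 characters left out ...]
46, 12, 115, 80), (232, 45, 9, 113, 52), (233, 42, 10, 114, 52), (234, 38, 14, 117, 58), (235, 35, 15, 118, 54)]
233 [(222, 72, 4, 104, 118), (232, 43, 14, 114, 57), (233, 41, 15, 114, 49), (234, 38, 13, 113, 57), (235, 36, 12, 113, 57)]
234 [(222, 70, 11, 106, 129), (233, 41, 14, 110, 60), (234, 39, 14, 110, 54), (235, 36, 13, 110, 56)]
0.05 42 a [-14.  89.]
0.06 76 a [-21. 114.]
0.07 141 a [-21. 113.]
0.08 105 a [-22. 113.]
0.09 84 a [-25. 115.]
0.1 158 a [-39. 116.]
0.11 174 a [-46. 111.]
0.12 176 a [-54. 100.]
0.13 128 a [-59.  90.]
0.14 169 a [-64.  89.]
0.15 213 a [-64.  91.]
0.16 156 a [-48.  90.]
0.17 65 a [-40.  90.]
0.18 53 a [-39.  33.]
0.19 117 a [-38.  34.]
0.2 112 a [-39.  33.]
```

The pointer is unmoved (rows 230–231), but the finger knuckles pass only about 2 mm above its tip, and opening would spread them that way. I'll lift 3 mm, turn the tool and specimen 90° together in the round seat, then lower and open across.

```bash
python3 -m inch '[[0,0,-0.002,0],[0,0,-0.002,0],[0,0,0,-5],[0,0,0,-8],[0,0,0,-8],[0,0,0,-8],[0,0,0,-8],[0,0,0,-8],[0,0,0,-8],[0,0,0,-8],[0,0,0,-8],[0,0,0,0]]' | egrep 'time|pos|force:'; python3 -m inch '[[0,0,0,-8],[0,0,0,-8],[0,0,0,-5],[0,0,0,0]]' | egrep 'time|pos|force:';python3 d.py 0.5806 -0.0309 0.0139 173.07
```

```text
time_s: 28.5
tool_pos: [0.5806, -0.0312, 0.0173]
force: [-1.1, -0.7, -1.7]
grasp_force: 26.8
time_s: 28.9
tool_pos: [0.5808, -0.0311, 0.0174]
force: [-0.2, 0.8, -0.9]
grasp_force: 26.8
t 28.9 tcp [ 0.5808 -0.0311  0.0174] head 172.9 tilt 0.02 F [-0.2  0.8 -0.9] w 0.0128 g 26.8 q [ 0.5   0.67 -0.75  1.88  0.6   0.84  0.89]
shift mm [0.2 0.2 3.5]
turn -0.17
```

```bash
python3 -m inch '[[0,0,0.002,0],[0,0,0.0015,0],[0,0,0.0005,0],[0,0,0,0]]' | egrep 'time|pos|force:'; python3 -m inch '[[0,0,0,0],[0,0,0,0],[0,0,0,0],[0,0,0,0]]' 0.4 | egrep 'time|pos|force|width'; python3 -m inch '[[0,0,-0.01,0],[0,0,-0.02,0],[0,0,-0.03,0],[0,0,-0.03,0],[0,0,-0.04,0],[0,0,-0.03,0],[0,0,0,0]]' | egrep 'time|pos|force:'; python3 tilt.py | awk '$4<.1 && $1>225'; python3 pin.py | awk '/now/{f=1} f&&/^230|^231/'
```

```text
time_s: 29.3
tool_pos: [0.5809, -0.0309, 0.0138]
force: [-1.3, -0.2, 3.6]
grasp_force: 27.3
time_s: 29.7
tool_pos: [0.5808, -0.031, 0.0134]
force: [-0.4, -0.4, -0.4]
gripper_width: 0.0343
grasp_force: 0.0
time_s: 30.4
tool_pos: [0.5838, -0.03, 0.1789]
force: [0.4, 0.9, 0.8]
grasp_force: 0.0
242 2 z 0.0776 y -0.033 x 0.5745 0.5801
243 5 z 0.0775 y -0.0287 x 0.5722 0.582
244 5 z 0.076 y -0.027 x 0.5721 0.5824
245 5 z 0.0742 y -0.025 x 0.572 0.5823
246 4 z 0.0723 y -0.0231 x 0.5719 0.582
247 5 z 0.0683 y -0.0249 x 0.5721 0.5825
248 5 z 0.0657 y -0.0231 x 0.5721 0.5825
249 5 z 0.0628 y -0.0228 x 0.5721 0.5824
250 5 z 0.059 y -0.024 x 0.5725 0.5827
251 5 z 0.056 y -0.0235 x 0.5723 0.5828
252 8 z 0.0496 y -0.0255 x 0.5684 0.5867
253 9 z 0.0474 y -0.0253 x 0.5679 0.5889
254 9 z 0.0452 y -0.0239 x 0.5678 0.5887
255 8 z 0.0435 y -0.0225 x 0.57 0.5885
256 7 z 0.0429 y -0.0193 x 0.57 0.5884
257 8 z 0.0394 y -0.0189 x 0.5678 0.5887
258 8 z 0.037 y -0.0186 x 0.5678 0.5886
259 8 z 0.0338 y -0.0175 x 0.5678 0.5886
260 8 z 0.0303 y -0.0185 x 0.5679 0.5888
261 5 z 0.0276 y -0.0178 x 0.5679 0.586
262 1 z 0.0266 y -0.0152 x 0.5728 0.5806
230 [(222, 71, 6, 114, 158), (223, 68, 5, 114, 241), (224, 65, 7, 115, 243), (225, 63, 5, 114, 250), (226, 61, 3, 113, 252), (227, 59, 1, 111, 253), (228, 55, 6, 116, 254), (229, 53, 4, 114, 250)]
231 [(222, 71, 7, 112, 117), (223, 69, 3, 109, 139), (224, 66, 4, 110, 143), (225, 64, 4, 110, 154), (226, 61, 4, 111, 163), (227, 59, 3, 110, 184), (228, 55, 9, 115, 194), (229, 53, 5, 112, 196)]
```

The specimen stands vertical in the seat: top at z≈0.078, hexagon top at 0.044. The pointer is unchanged. Now the loupe.

```bash
python3 -m inch '[[0,0,0,8.5],[0,0,0,8.5],[0,0,0,8.5],[0,0,0,8.5],[0,0,0,8.5],[0,0,0,8.5],[0,0,0,8.5],[0,0,0,8.5],[0,0,0,8.5],[0,0,0,8.5],[0,0,0,8.5],[0,0,0,8.5]]' | egrep 'time'; python3 -m inch '[[0,0,0,8.5],[0,0,0,0],[0,0,0,0]]' | egrep 'time'; python3 meas.py >/dev/null; python3 d.py 0.405 -0.258 0.08 62
```

```text
time_s: 31.8
time_s: 32.1
t 32.1 tcp [ 0.5802 -0.0309  0.1726] head 62.82 tilt 0.1 F [-0.8  0.6  0.1] w 0.0343 g 0.0 q [ 0.31  0.39 -0.47  1.78  0.2   1.02 -0.7 ]
shift mm [-282.   -51.9   92.9]
turn 0.82
```

```bash
python3 -m inch '[[-0.034,-0.0065,0,0],[-0.034,-0.0065,0,0],[-0.034,-0.0065,0,0],[-0.034,-0.0065,0,0],[-0.034,-0.0065,0,0],[-0.034,-0.0065,0,0],[-0.034,-0.0065,0,0],[-0.034,-0.0065,0,0],[-0.01,0,0.02,0.8],[0,0,0.03,0],[0,0,0.03,0],[0,0,0,0]]' | egrep 'time'; python3 -m inch '[[0,0,0,0]]'|grep zz; python3 d.py 0.405 -0.258 -0.0315 62
python3 - <<'E'
from h import *
c=cam('side');P=pts(c);g=c['img']
m=(g.max(2)<75)&(P[...,2]<.03)&(P[...,0]<.45)&(P[...,0]>.34)&(P[...,1]<-.2)&(P[...,1]>-.32)
v,u=np.nonzero(m);W=plane(c,np.c_[u,v],.008)[:,:2];print(m.sum(),cv2.minAreaRect((W*1000).astype(np.float32)) if m.sum()>5 else '')
E
```

```text
time_s: 33.3
t 33.4 tcp [ 0.4046 -0.257   0.0936] head 61.9 tilt 0.08 F [ 1.   0.6 -0.5] w 0.0341 g 0.0 q [ 0.74  0.31 -0.35  2.09  0.15  0.77 -0.2 ]
shift mm [ -0.7   1.  125.1]
turn -0.1
87 ((408.2412414550781, -251.14669799804688), (112.8134994506836, 20.728384017944336), 60.19176483154297)
```

```bash
python3 -m inch '[[-0.0007,0.001,0.03,0],[0,0,0.03,0],[0,0,0.03,0],[0,0,0.02,0],[0,0,0.008,0],[0,0,0,0],[0,0,0,0]]' | egrep 'time|force:'; python3 d.py 0.405 -0.258 -0.0312 62
```

```text
time_s: 34.15
force: [0.4, -0.0, -0.4]
grasp_force: 0.0
t 34.15 tcp [ 0.4066 -0.259  -0.0232] head 61.79 tilt 0.13 F [ 0.4 -0.  -0.4] w 0.0343 g 0.0 q [ 0.66  0.52 -0.28  2.15  0.28  0.51 -0.32]
shift mm [ 0.1 -1.9  8. ]
turn -0.21
```

```bash
python3 -m inch '[[0,-0.0015,0.004,-0.2],[0,0,0.003,0],[0,0,0.001,0],[0,0,0,0]]' | egrep 'time|pos|force:'; python3 -m inch '[[0,0,0,0],[0,0,0,0],[0,0,0,0],[0,0,0,0],[0,0,0,0],[0,0,0,0]]' 0 50 | egrep 'time|pos|force|width';python3 d.py
```

```text
time_s: 34.55
tool_pos: [0.404, -0.2577, -0.0325]
force: [-0.3, -0.4, 0.1]
grasp_force: 0.0
time_s: 35.15
tool_pos: [0.4043, -0.2578, -0.0322]
force: [-1.3, -0.5, 6.3]
gripper_width: 0.0135
grasp_force: 49.6
t 35.15 tcp [ 0.4043 -0.2578 -0.0322] head 61.97 tilt 0.03 F [-1.3 -0.5  6.3] w 0.0135 g 49.6 q [ 0.66  0.53 -0.27  2.16  0.29  0.49 -0.32]
```

```bash
python3 -m inch '[[0,0,-0.005,0],[0,0,-0.015,0],[0,0,-0.02,0],[0,0,-0.02,0],[0,0,-0.02,0],[0,0,-0.02,0],[0,0,-0.01,0],[0,0,0,0],[0,0,0,0],[0,0,0,0]]' | egrep 'time|pos|force|width'
cat > lou.py <<'E'
# loupe ring: dark annulus pixels near the expected lens; height, tilt and centre from both views
from h import *
from scipy.optimize import least_squares
s=bot.state();T=s['tool_pos'];w,x,y,z=s['orientation']
from scipy.spatial.transform import Rotation as R
M=R.from_quat([x,y,z,w]).as_matrix();ax=M[:,0]; zl=T[2]+.0402; L=T+ax*.089; L[2]=zl
print('expected lens',L.round(4))
for n in('side','top'):
    c=cam(n);P=pts(c);g=c['img'];D=P-L;r=np.hypot(D[...,0],D[...,1])
    m=(r<.036)&(abs(D[...,2])<.018)&(g.max(2)<95)
    m2=(r<.036)&(abs(D[...,2])<.02)
    Q=P[m]; A=np.c_[Q[:,:2]-L[:2],np.ones(len(Q))]
    top=np.linalg.lstsq(A,Q[:,2],rcond=None)[0] if len(Q)>10 else None
    v,u=np.nonzero(m)
    if len(u)<8: print(n,'few',len(u));continue
    W=plane(c,np.c_[u,v],zl+(.0 if n=='side' else .004))[:,:2]*1000
    (cx,cy),rad=cv2.minEnclosingCircle(W.astype(np.float32))
    print(n,len(u),'zmed',np.median(Q[:,2]).round(4),'pct',np.percentile(Q[:,2],[5,95]).round(4),'slope deg',np.degrees(top[:2]).round(1),'circle',round(cx,1),round(cy,1),round(rad,1),'pix u',u.min(),u.max(),'v',v.min(),v.max())
    if n=='side':
        for k in(-.028,-.014,0,.014,.028):
            q=abs(D[...,0]-k)<.004; q&=m; 
            if q.any(): print('  dx',k,'z',np.percentile(P[q][:,2],[5,50,95]).round(4))
E
python3 lou.py; python3 d.py
```

```text
time_s: 36.15
tool_pos: [0.4032, -0.2573, 0.0765]
force: [0.1, 0.9, -0.3]
gripper_width: 0.0135
grasp_force: 48.9
expected lens [ 0.445  -0.1787  0.1167]
side 143 zmed 0.1199 pct [0.1093 0.1244] slope deg [-1.9 -7.1] circle 443.9 -174.7 38.9 pix u 293 312 v 193 207
  dx -0.028 z [0.1146 0.1226 0.1243]
  dx -0.014 z [0.1112 0.1198 0.1245]
  dx 0 z [0.1099 0.1195 0.124 ]
  dx 0.014 z [0.1091 0.1172 0.1237]
  dx 0.028 z [0.1105 0.1197 0.1256]
top 120 zmed 0.1256 pct [0.1184 0.1288] slope deg [0.7 0. ] circle 444.6 -181.4 31.3 pix u 283 309 v 234 259
t 36.25 tcp [ 0.4034 -0.2573  0.0766] head 61.99 tilt 0.11 F [ 0.1  0.2 -1.2] w 0.0134 g 48.9 q [ 0.74  0.34 -0.35  2.1   0.17  0.73 -0.22]
```

The loupe is held level: the top face is at 0.125 with tilt under 1°. While the seat is unobstructed, I'll measure the fracture centre and the pointer from both views.

Run:
```python
from h import *
for n in('top','side'):
  for i in range(2):
    c=cam(n);P=pts(c);g=c['img']
    m=(np.hypot(P[...,0]-.579,P[...,1]+.031)<.02)&(P[...,2]>.028)&(P[...,2]<.09)
    for lo,hi in((.028,.044),(.05,.07),(.072,.09)):
        k=m&(P[...,2]>lo)&(P[...,2]<hi);v,u=np.nonzero(k)
        if len(u): print(n,lo,len(u),'u',u.min(),u.max(),'v',v.min(),v.max(),'mid',plane(c,[[(u.min()+u.max())/2,(v.min()+v.max())/2]],.076).round(4)[0][:2],'P',P[k].mean(0).round(4),'max',P[k][:,2].max().round(4))
c=cam('side');print('expect tip side',proj(c,[.579,-.031,.079]).round(1)); c=cam('top');print(proj(c,[[.579,-.031,.079],[.579,-.031,.022]]).round(1))
```

```text
top 0.028 19 u 229 239 v 193 203 mid [ 0.5681 -0.0353] P [ 0.5734 -0.0342  0.0379] max 0.044
top 0.05 15 u 231 236 v 195 199 mid [ 0.5706 -0.034 ] P [ 0.5732 -0.0329  0.0599] max 0.0696
top 0.072 26 u 230 235 v 192 196 mid [ 0.5781 -0.0315] P [ 0.5774 -0.0318  0.0788] max 0.0826
top 0.028 21 u 229 239 v 195 203 mid [ 0.5657 -0.0353] P [ 0.5714 -0.0355  0.0377] max 0.0439
top 0.05 16 u 231 236 v 195 199 mid [ 0.5706 -0.034 ] P [ 0.5734 -0.0328  0.0579] max 0.0695
top 0.072 26 u 230 235 v 192 196 mid [ 0.5781 -0.0315] P [ 0.5773 -0.0318  0.0791] max 0.0828
side 0.028 60 u 248 257 v 252 261 mid [0.5726 0.0223] P [ 0.5758 -0.0213  0.0376] max 0.0438
side 0.05 28 u 250 254 v 247 253 mid [ 0.5755 -0.0027] P [ 0.5773 -0.0239  0.0594] max 0.0687
side 0.072 19 u 250 254 v 242 246 mid [ 0.5771 -0.0268] P [ 0.5776 -0.0271  0.0763] max 0.0783
side 0.028 58 u 248 257 v 252 261 mid [0.5726 0.0223] P [ 0.5769 -0.0215  0.037 ] max 0.0437
side 0.05 28 u 250 254 v 246 253 mid [ 0.5756 -0.0047] P [ 0.577  -0.0241  0.0604] max 0.07
side 0.072 19 u 250 254 v 242 246 mid [ 0.5771 -0.0268] P [ 0.5771 -0.0273  0.0763] max 0.0789
expect tip side [[251.3 242. ]]
[[232.2 193.3]
 [234.3 198.4]]
```

```bash
python3 d.py 0.5353 -0.1101 0.0713 62 | tail -2; python3 -m inch '[[0.01,-0.002,0,0],[0.019,-0.004,0,0],[0.024,-0.006,0,0],[0.024,-0.006,0,0],[0.024,-0.006,0,0],[0.024,-0.006,0,0],[0.024,-0.006,0,0],[0.02,-0.006,0,0],[0.01,-0.003,0,0],[0.005,-0.001,0,0],[0,0,0,0],[0,0,0,0]]' | egrep 'time|force'; python3 d.py 0.5353 -0.1101 0.0713 62
```

```text
shift mm [191.9  46.7   6. ]
turn -0.02
time_s: 37.75
force: [-0.2, 1.0, -0.7]
grasp_force: 48.9
t 37.75 tcp [ 0.4496 -0.0746  0.0774] head 61.91 tilt 0.03 F [-0.2  1.  -0.7] w 0.0136 g 48.9 q [ 0.4   0.31 -0.43  2.15  0.2   0.72 -0.65]
shift mm [ 9.  92.3  6.1]
turn -0.09
```

I had the sign of y wrong. Nothing was touched, and I'm correcting it now.

```bash
python3 -m inch '[[0.001,0.006,0,0],[0.001,0.012,0,0],[0.001,0.015,0,0],[0.001,0.016,0.001,0],[0.001,0.016,0.001,0],[0.001,0.013,0.001,0],[0.001,0.008,0.001,0],[0.001,0.004,0.001,0],[0.001,0.001,0.001,0],[0,0,0,0],[0,0,0,0]]' | egrep 'time|force'; python3 d.py 0.5353 -0.1101 0.0713 62; python3 lou.py
```

```text
time_s: 38.85
force: [-0.2, -0.6, -0.9]
grasp_force: 48.9
t 38.85 tcp [ 0.5339 -0.1081  0.0714] head 62.01 tilt 0.03 F [-0.2 -0.6 -0.9] w 0.0134 g 48.9 q [ 0.4   0.45 -0.39  1.95  0.24  0.79 -0.62]
shift mm [-1.1  2.2  0.1]
turn 0.01
expected lens [ 0.5756 -0.0295  0.1116]
side 168 zmed 0.1149 pct [0.106  0.1198] slope deg [ 0.  -5.6] circle 575.1 -26.4 37.6 pix u 241 263 v 224 242
  dx -0.028 z [0.1063 0.1175 0.1204]
  dx -0.014 z [0.1073 0.1157 0.1199]
  dx 0 z [0.1043 0.1135 0.1188]
  dx 0.014 z [0.1065 0.1159 0.1193]
  dx 0.028 z [0.1172 0.1175 0.1196]
top 63 zmed 0.1201 pct [0.1123 0.1227] slope deg [2.4 6. ] circle 575.1 -24.9 28.5 pix u 218 231 v 180 203
```

```bash
python3 -m inch '[[-0.001,0.002,0,0],[0,0,0,0],[0,0,0,0],[0,0,0,0]]' | egrep 'time'; python3 d.py 0.5353 -0.1101 0.0713 62
python3 - <<'E'
from h import *
L=np.array([.578,-.0313,.1115])
c=cam('side');P=pts(c);g=c['img'];D=P-L;r=np.hypot(D[...,0],D[...,1])
# ring = anything at lens height; steel ferrule/handle excluded by radius
m=(r<.034)&(abs(D[...,2])<.016);v,u=np.nonzero(m&(g.max(2)<110))
th=np.linspace(0,2*np.pi,200)
for zz,lab in((.0,'bottom'),(.016,'top')):
    q=proj(c,np.c_[L[0]+.028*np.cos(th),L[1]+.028*np.sin(th),np.full(200,.1035+zz)]);print(lab,'expected u',q[:,0].min().round(1),q[:,0].max().round(1),'v',q[:,1].min().round(1),q[:,1].max().round(1))
print('seen u',u.min(),u.max(),'v',v.min(),v.max())
for r in range(v.min(),v.max()+1): print(r,u[v==r].min(),u[v==r].max(),end='; ')
c=cam('top');P=pts(c);g=c['img'];D=P-L;r=np.hypot(D[...,0],D[...,1]);v,u=np.nonzero((r<.036)&(abs(D[...,2])<.016)&(g.max(2)<110))
q=proj(c,np.c_[L[0]+.028*np.cos(th),L[1]+.028*np.sin(th),np.full(200,.1195)]);print('\ntop expected u',q[:,0].min().round(1),q[:,0].max().round(1),'v',q[:,1].min().round(1),q[:,1].max().round(1),'seen',u.min(),u.max(),v.min(),v.max())
cv2.imwrite('pics/fin.png',np.hstack([cv2.resize(x['img'][b-30:b+30,a-30:a+30],(395,395),interpolation=cv2.INTER_CUBIC) for x,a,b in((c,232,192),(cam('side'),245,238))])[...,::-1])
E
python3 pin.py | awk '/now/{f=1} f&&/^230|^231/'
```

```text
time_s: 39.35
t 39.35 tcp [ 0.5356 -0.1103  0.0715] head 61.97 tilt 0.0 F [-0.1  0.6 -0.8] w 0.0138 g 48.9 q [ 0.4   0.45 -0.39  1.95  0.24  0.79 -0.61]
shift mm [ 0.  -0.4  0.2]
turn -0.03
bottom expected u 240.1 262.6 v 227.6 241.0
top expected u 239.8 262.4 v 222.5 235.8
seen u 241 262 v 224 241
224 248 256; 225 245 258; 226 244 260; 227 243 261; 228 242 262; 229 241 262; 230 241 262; 231 241 262; 232 241 262; 233 241 262; 234 241 262; 235 241 262; 236 241 262; 237 242 262; 238 243 261; 239 244 259; 240 246 257; 241 249 252; 
top expected u 218.5 242.7 v 178.1 201.6 seen 219 233 179 202
230 [(222, 71, 5, 113, 155), (223, 69, 4, 113, 240), (224, 66, 3, 112, 241), (225, 64, 3, 113, 244), (226, 61, 4, 113, 247), (227, 59, 2, 112, 250), (228, 56, 4, 114, 252), (229, 54, 2, 113, 245)]
231 [(222, 70, 8, 113, 125), (223, 69, 4, 110, 151), (224, 66, 4, 110, 166), (225, 63, 6, 112, 169), (226, 61, 4, 111, 175), (227, 58, 5, 111, 193), (228, 56, 5, 112, 201), (229, 53, 5, 112, 203)]
```

View pics/fin.png

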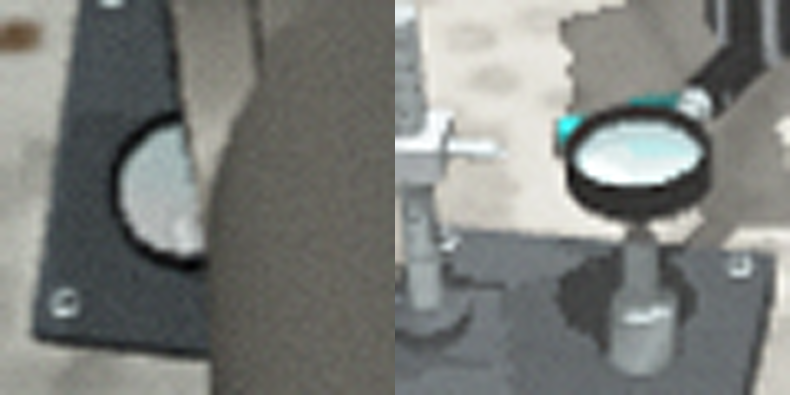

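The final view shows the loupe level over the standing specimen, with ring columns 241–262 against an expected 240–262.6. It's clear of the pointer, which still sits at rows 230–231. Handing in.

```bash
python3 -m inch '[[0,-0.0003,0.0001,0],[0,0,0,0],[0,0,0,0]]' | egrep 'time|pos|force'; python3 -c "
from bench import bot; print(bot.hand_in())"
```

```text
time_s: 39.85
tool_pos: [0.5354, -0.1101, 0.0714]
force: [-0.6, -0.2, -1.1]
grasp_force: 48.9
the job is handed in; nothing more can be done
None
```

I handed the job in at 39.9 s: the specimen stands released, hexagon end down, fully home in the seat, and the arm still holds the loupe level over the fracture face, with the lens at 111.5 mm (pointer measured at about 111–113 mm); no contact with the fracture face, stand, pointer or bystanders showed in the forces or final images, and hand-in returned no verdict.

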